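Jar the garlic and rack the board

ROBOT

A 6-joint arm with a two-finger parallel gripper is mounted at the origin on the work surface. World frame = base frame: x ahead of the robot, y to its left, z up, the work surface at z = 0. Lengths are in mm, angles in degrees, forces in N, time in s.
With the tool pointing down it reaches from about 350 to 850 mm from the base axis. Payload 8.1 kg.
Tool frame: the origin (TCP) lies at the very end of the fingers, on their centre line; the grasp point (between the pads) lies 19 mm behind it (r.grip_depth is the distance from the TCP to the grasp point, in mm); y points along the fingers, z is the direction in which the jaws open and shut, and the axes are right-handed (so a half turn about y gives the same grasp; the last joint's range is limited). The gripper opens to 85 mm and grips with 20 to 120 N. Pads are 22 mm wide; open, the fingers measure 114 mm over their backs; the gripper's body (76 mm by 85 mm) begins 54 mm behind the grasp point. The pads swing forward as they close: fully open they stand 13 mm farther back than shut.
Start: joints at [58.304, 7.471, 85.268, -0, 87.261, -4.893], TCP at [270.535, 535.552, 231.292] pointing down, gripper open.
Joint ranges: [-169.43, 169.43], [-51.17, 129.36], [1.28, 143.12], [-76.62, 256.62], [0, 156.53], [-152.29, 152.29]. Speed limits (degrees/s): [136.94, 136.94, 159.86, 180, 180, 180].

INTERFACE

Orientations are given as [roll, pitch, yaw] about the fixed x, y, z axes, in that order (R = Rz(yaw) Ry(pitch) Rx(roll)).
In Python, from bench import readout, eyes, r gives the robot as it stands. The module is installed in compiled form; this text tells all that it offers.
- The arm moves only by the tool move_arm, never from a script. Its argument "motion" is text: rows parted by semicolons, each of 6 numbers parted by spaces: the shift along the world's x, y, z in cm, then the turn, a rotation vector about the world's x, y, z in degrees. A call has 1 to 10 rows; each row is the pose to reach, as a shift and turn from the pose commanded when the call began; what a row does not reach only later rows make up. A row lasts 1/12 s, in which the tool goes at most 41.7 mm and 7.16 degrees, less where a joint would pass 70% of its speed; a pose out of reach is approached as far as the arm can. A call with a gripper value outside its range is refused whole. "fingers" is the finger opening in cm, from 0 to 8.54, set as the call begins (left out, the last holds). The fingers move at their own pace and stop on an object; "squeeze" is the grip in N (left out, the last holds). Time passes only in rows, so rows that repeat a pose let the fingers close. It gives the time, the measured TCP pose, the force and the opening at its end, in the units of the state.
- readout.sense(): the state, without advancing time (a new reading comes with each control period).
- eyes.snapshot(name): name is "scene" or "side" or "wrist"; returns a dict with "image" (420x560x3 uint8, blue, green, red), "fx", "fy", "cx", "cy" (pixels), "world_to_cam" (4x4, takes a point from world to camera coordinates). Camera axes: x right, y down, z forward; pixel columns grow to the right and rows downward; lengths in mm; the calibration is good to about 2 mm. A picture is of the moment at which its call begins. There is no depth.
- r.hand_in(): hands the job in, once; it reports no verdict.
The state is a dict: "time": time; "joint_pos": joint angles; "qd": joint speeds; "joint_efforts": joint torques, N m; "tool_pos": TCP position; "tcp_rot": TCP orientation; "ft_force": force on the tool from outside, world axes, zero at the start; "wrist_torque": the same for the moment, N m; "finger_gap": finger opening in mm.
Only numpy, scipy, OpenCV 4.12 (cv2) and the standard library are available. Lean on these libraries where they do the work, as an engineer would, in place of code of your own. Each camera call takes 0.05 s, during which the arm holds its last target. There are 200 camera calls.

TASK

Lift the lid off the pickling jar and lay it on the ledge, then feed every garlic bulb from the handled board through the jar's narrow neck, one by one, and put the lid back on. Stand the emptied board on end, handle up, in a free slot of the wooden drying rack beside it, and leave the plates, saucer, mug, paddle and spoon where they are and the jar upright.

Things in the scene. Friction and masses are not known exactly. Their poses are not given: they have to be found in the camera images.
- jar: Loose green glass pickling jar (0.95 kg), 170 mm tall: round body of 124 mm diameter up to 105 mm, then a sloping shoulder to a neck 68 mm across outside (75 mm over the rim bead) and 58 mm inside, from 138 mm up to the rim at 170 mm; walls 5 mm, floor 8 mm thick. Origin: centre of its underside, z up. It stands on one side of the board (left or right varies), the rack on the other.
- jar_mouth (a point): Centre of the jar's mouth, in the plane of the rim.
- lid: Loose round wooden jar lid (70 g): a disc 80 mm in diameter and 9 mm thick, a knob 26 mm in diameter and 26 mm high on top, and a plug 48 mm in diameter and 8 mm high below that sits loosely in the neck. Origin: centre of the plug's underside, z up (towards the knob). At the start it sits on the jar; seated, its origin is 162 mm above the jar's. It has no thread or catch: lift it straight off.
- lid_knob (a point): Middle of the lid's knob, 31 mm above the lid's origin (14 mm above the top of the disc).
- board: Loose wooden chopping board (0.30 kg) lying on four rubber feet 8 mm high: blade 180 mm long, 150 mm wide and 16 mm thick (8 to 24 mm above the ledge), with a handle 34 mm wide and 16 mm thick that runs 85 mm on from the middle of one short end. Origin: centre of the blade, at the bottom of the feet; +x runs along the board to the handle, +z is its upper face. It starts with the handle pointing away from the robot.
- board_grip (a point): Point in the middle of the handle: 132 mm from the board's origin along its +x, 42 mm beyond the blade, at half thickness (16 mm above the ledge at the start).
- board_foot (a point): Middle of the short end of the blade that lies away from the handle, at half thickness, 90 mm from the board's origin along -x: the thin edge that the board is to stand on.
- rack: Heavy fixed wooden drying rack: two rails 190 mm long (along its x), 18 mm wide and 20 mm high, 110 mm apart between centres (at y = -55 and +55 mm), each with four upright dowels of 9 mm diameter at x = -75, -25, 25 and 75 mm reaching 109 mm above the ledge; two low cross bars join the rails at their ends. Between neighbouring dowels lie three slots 41 mm wide that run along the rack's y. Origin: centre at the ledge, z up. -x faces the robot's side.
- rack_slot0 (a point): Middle of the rack's slot nearest the robot (x = -50 mm), level with the rails' tops; free.
- rack_slot1 (a point): Middle of the rack's middle slot (x = 0), level with the rails' tops; free.
- rack_slot2 (a point): Middle of the rack's far slot (x = +50 mm), level with the rails' tops; a plate stands in it.
- bulb0: Loose head of garlic (45 g; 3 to 5 of the five are present): round, 40 mm in greatest diameter at 16 mm above its flat root base, with a stalk stub 9 mm thick on top, 50 mm tall in all. Origin: centre of the base, z along the stalk. It starts standing on the board, 24 mm above the ledge; bulbs are at least 60 mm apart there.
- bulb1: Loose head of garlic (45 g; 3 to 5 of the five are present): round, 40 mm in greatest diameter at 16 mm above its flat root base, with a stalk stub 9 mm thick on top, 50 mm tall in all. Origin: centre of the base, z along the stalk. It starts standing on the board, 24 mm above the ledge; bulbs are at least 60 mm apart there.
- bulb2: Loose head of garlic (45 g; 3 to 5 of the five are present): round, 40 mm in greatest diameter at 16 mm above its flat root base, with a stalk stub 9 mm thick on top, 50 mm tall in all. Origin: centre of the base, z along the stalk. It starts standing on the board, 24 mm above the ledge; bulbs are at least 60 mm apart there.
- bulb3: Loose head of garlic (45 g; 3 to 5 of the five are present): round, 40 mm in greatest diameter at 16 mm above its flat root base, with a stalk stub 9 mm thick on top, 50 mm tall in all. Origin: centre of the base, z along the stalk. It starts standing on the board, 24 mm above the ledge; bulbs are at least 60 mm apart there.
- bulb4: Loose head of garlic (45 g; 3 to 5 of the five are present): round, 40 mm in greatest diameter at 16 mm above its flat root base, with a stalk stub 9 mm thick on top, 50 mm tall in all. Origin: centre of the base, z along the stalk. It starts standing on the board, 24 mm above the ledge; bulbs are at least 60 mm apart there.
- plate_low: Lower of two stacked cream melamine plates, 160 mm across, 18 mm high; origin at the centre of its underside. Bystander behind the board, to one side.
- plate_top: Upper of the two stacked plates, the same, 9 mm higher. Bystander.
- racked_plate: Cream melamine plate, 180 mm across, 18 mm deep, on edge in the rack's far slot, top about 185 mm above the ledge; origin at the centre of its foot. Bystander.
- saucer: White ceramic saucer, 120 mm across, 16 mm high; origin at the centre of its underside. Bystander behind the board, to the other side.
- mug: White enamel mug, 80 mm across, 78 mm high, handle to its +y reaching 65 mm from its axis; origin at the centre of its underside. Bystander left of the robot, nearer than the board.
- paddle: Wooden stirring paddle, 355 mm long along its x, blade 70 mm wide at its +x end, 20 mm high; origin near mid-length (it reaches 185 mm to -x and 170 mm to +x). Bystander at the left edge.
- spoon: Steel serving spoon, 260 mm long along its x, bowl to +x; origin near mid-length. Bystander at the right edge.
There are look-alikes about, which are no part of the job. Leave any orange or purple look-alike of the bulb4 alone.

How it is judged (in metres and radians):
On the way, in this order (a step that is already met when the one before it is completed fails the run):
1. the lid is off the jar and lies on the ledge (horizontal distance between lid and jar above 0.09 m and height (world z) of lid below 0.06 m and linear speed of lid below 0.05 m/s), for 0.3 s.
2. every garlic bulb is inside the jar (z of bulb0 in the frame of jar between -0.01 and 0.115 m and horizontal distance between each of bulb0, bulb1, bulb2, bulb3, bulb4 and jar below 0.062 m and z of bulb1 in the frame of jar between -0.01 and 0.115 m and z of bulb2 in the frame of jar between -0.01 and 0.115 m and z of bulb3 in the frame of jar between -0.01 and 0.115 m and z of bulb4 in the frame of jar between -0.01 and 0.115 m), for 0.3 s.
At the end, for the whole second after the job is handed in: All bulbs inside the jar below its neck; jar upright, lid seated on its rim (10 mm off-axis, 5 mm in height); board handle up in the near or middle slot, within 20 degrees of upright and 23 of square, its end on the rails and within 40 mm of the rack's middle line; all at rest (all of step 2 and horizontal distance between lid and jar below 0.01 m and z of lid in the frame of jar between 0.157 and 0.167 m and angle between lid's own z axis and vertical below 0.12 rad and angle between jar's own z axis and vertical below 0.1 rad and height (world z) of jar below 0.01 m and angle between board's own x axis and vertical below 0.35 rad and angle between the z axis of board and the x axis of rack, either way round below 0.4 rad and z of board_foot in the frame of rack between 0.01 and 0.035 m and x of board_foot in the frame of rack between -0.075 and 0.03 m and y of board_foot in the frame of rack between -0.04 and 0.04 m and linear speed of board below 0.05 m/s and angular speed of board below 0.3 rad/s and linear speed of lid below 0.02 m/s); the robot touches nothing.
It fails at once if the jar is knocked over (tilted more than 0.5 rad) (angle between jar's own z axis and vertical above 0.5 rad).
It fails at once if a plate, the saucer, the mug, the paddle or the spoon is moved more than 60 mm (distance of any of plate_low, plate_top, racked_plate, saucer, mug, paddle, spoon from where it was at the start of the episode above 0.06 m).
Of bulb0, bulb1, bulb2, bulb3, bulb4 only 3 to 5 are there at a start; the rules pass over those that are not, and their reading is None.
At some moment in a run one of bulb0, bulb1, bulb2, bulb3, bulb4 may be knocked a few centimetres aside while the robot is not near it.
It also fails if it takes over 210 s, if anything falls off the work surface, if the arm or the gripper's body presses on something with over 40 N, if the wrist force passes 120 N, or if a joint passes its speed limit or range.

## Working session

There is one attempt and no reset: what is moved stays moved. The work goes in short steps, Python scripts to look and compute and a tool call to move; the robot and the scene stay as the last step left them, time stands still between calls to the robot, and variables do not carry over. Pictures are saved under pics/ and viewed, about 12 in all and at most 16, crops included, and the job is handed in when it is done.

Besides the shell and the picture viewer there is one more tool, called after ">>>" by a JSON object that holds its "api" and its "payload", one argument or row to a line. move_arm: Moves the arm, as the interface text tells. Its arguments: {"type":"object","properties":{"motion":{"type":"string"},"fingers":{"type":"number"},"squeeze":{"type":"number"}},"required":["motion"]}

```bash
mkdir -p pics; cat > h.py <<'E'
import numpy as np, cv2
from bench import readout, eyes, r
def snap(n,f=None):
    s=eyes.snapshot(n)
    if f: cv2.imwrite('pics/'+f,s['image'])
    return s
def back(s,u,v,z):
    M=np.array(s['world_to_cam']);R,t=M[:3,:3],M[:3,3]
    c=-R.T@t; d=R.T@np.array([(u-s['cx'])/s['fx'],(v-s['cy'])/s['fy'],1])
    return c+d*(z-c[2])/d[2]
def proj(s,p):
    M=np.array(s['world_to_cam']);q=M[:3,:3]@np.array(p,float)+M[:3,3]
    return s['fx']*q[0]/q[2]+s['cx'],s['fy']*q[1]/q[2]+s['cy']
def tri(obs): # [(s,u,v),...]
    A=np.zeros((3,3));b=np.zeros(3)
    for s,u,v in obs:
        M=np.array(s['world_to_cam']);R,t=M[:3,:3],M[:3,3];c=-R.T@t
        d=R.T@np.array([(u-s['cx'])/s['fx'],(v-s['cy'])/s['fy'],1]);d/=np.linalg.norm(d)
        P=np.eye(3)-np.outer(d,d);A+=P;b+=P@c
    return np.linalg.solve(A,b)
E
python3 - <<'E'
from h import *
import pickle
S={n:snap(n,n+'0.png') for n in('scene','side','wrist')}
pickle.dump(S,open('s0.pkl','wb'))
for n in S:
    M=np.array(S[n]['world_to_cam']);print(n,(-M[:3,:3].T@M[:3,3]).round(),M[2,:3].round(2),S[n]['fx'])
print(readout.sense())
E
```

```text
scene [1109.  728. 1178.] [-0.41 -0.52 -0.75] 483.97814549403296
side [ -170. -1012.  1081.] [ 0.46  0.65 -0.61] 516.4605203005021
wrist [210. 566. 371.] [ 0.23 -0.12 -0.96] 367.3416245489689
{'time': 0.15, 'joint_pos': array([ 5.83057344e+01,  7.50641849e+00,  8.53160625e+01,  1.17163593e-04,
        8.72607703e+01, -4.89457783e+00]), 'qd': array([ 0.02077477, -0.11509658, -0.23830203, -0.00732105, -0.09926268,
        0.01857116]), 'joint_efforts': array([ 5.01606428e-04, -5.70061290e+01, -5.01160777e+01, -2.57426118e-04,
        9.64317005e-03, -4.46752745e-05]), 'tool_pos': array([270.29238707, 535.19214244, 230.46167457]), 'tcp_rot': array([-9.00829377e+01,  7.21980606e-03, -2.67996987e+01]), 'ft_force': array([-0.54003009, -1.65480333,  0.24848101]), 'wrist_torque': array([0.02914531, 0.08859362, 0.0293679 ]), 'finger_gap': 85.62846452213229}
```

View pics/scene0.png

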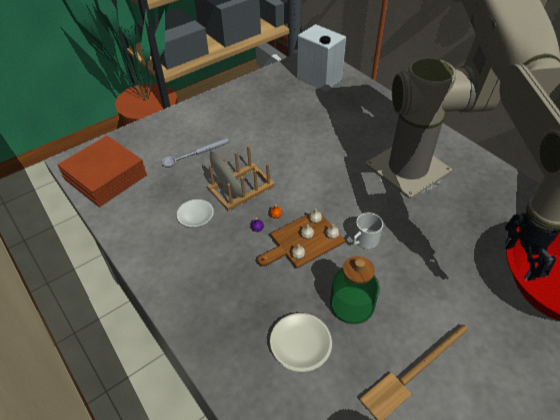

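View pics/side0.png

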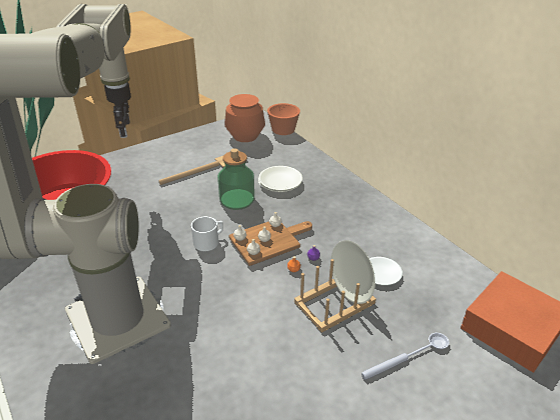

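The scene shows four white bulbs on the board: scene (316,216), (333,232), (307,232), (298,251). The orange (276,212) and purple (257,225) look-alikes stand off the board, so I leave them. The jar is at (355,290) and the rack at (240,180). I'll confirm with enlarged crops.

```bash
python3 - <<'E'
import pickle,cv2
S=pickle.load(open('s0.pkl','rb'))
a=S['scene']['image'][140:330,200:400];cv2.imwrite('pics/c1.png',cv2.resize(a,None,fx=3,fy=3,interpolation=2))
a=S['side']['image'][140:330,190:390];cv2.imwrite('pics/c2.png',cv2.resize(a,None,fx=3,fy=3,interpolation=2))
E
```

```text
(no output)
```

View pics/c1.png

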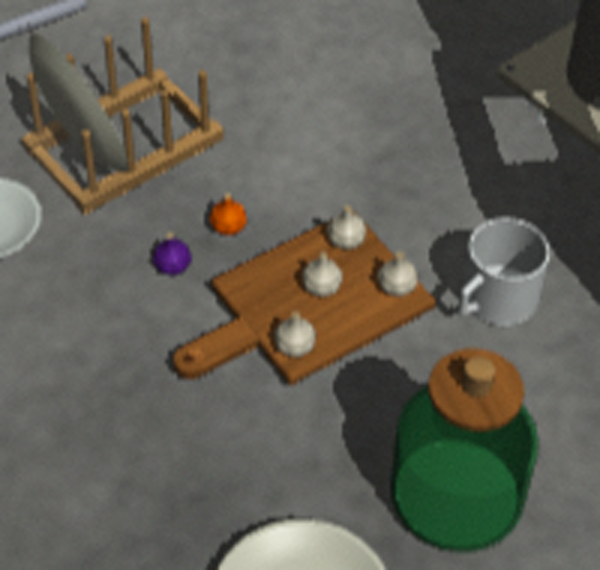

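View pics/c2.png

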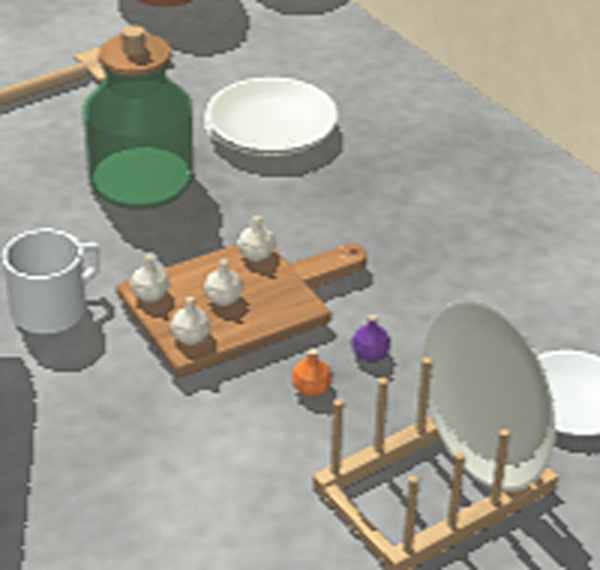

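```bash
python3 - <<'E'
from h import *
import pickle
S=pickle.load(open('s0.pkl','rb'));a,b=S['scene'],S['side']
def f(u,v,p,q,z=None,n=''):
    U=(200+u/3-.33,140+v/3-.33);V=(190+p/3-.33,140+q/3-.33)
    print(n,'tri',tri([(a,*U),(b,*V)]).round(), *( [back(a,*U,z)[:2].round(),back(b,*V,z)[:2].round()] if z else []))
for n,x in dict(A=(347,230,190,326),B=(398,276,150,284),C=(322,276,223,287),D=(296,336,257,242)).items(): f(*x,40,n)
for n,x in dict(A=(348,208,190,300),B=(400,256,149,257),C=(322,256,223,262),D=(294,315,257,218)).items(): f(*x,74,n+'tip')
f(480,364,133,34,205,'knob')
for n,x in dict(farR=(212,283,330,313),nearR=(360,219,180,365),nearL=(436,297,117,290),farL=(289,376,243,243),hend=(187,358,355,252)).items(): f(*x,24,'board '+n)
for n,x in {'-75,+':(204,73,337,402),'-25,+':(166,88,381,381),'25,+':(128,112,426,362),'75,-':(35,75,548,411),'-75,-':(147,22,413,481),'-25,-':(110,40,458,457),'25,-':(72,58,503,433)}.items(): f(*x,109,'rack '+n)
E
```

```text
A tri [428.  -2.  39.] [428.  -1.] [428.  -4.]
B tri [428.  77.  39.] [427.  78.] [428.  74.]
C tri [488.  30.  39.] [488.  31.] [489.  28.]
D tri [558.  72.  40.] [556.  73.] [560.  71.]
Atip tri [429.  -2.  73.] [428.  -1.] [429.  -4.]
Btip tri [430.  79.  73.] [429.  80.] [430.  77.]
Ctip tri [489.  30.  72.] [490.  32.] [489.  28.]
Dtip tri [559.  71.  73.] [558.  72.] [559.  70.]
knob tri [536. 282. 202.] [536. 284.] [535. 276.]
board farR tri [571. -46.  18.] [573. -42.] [568. -52.]
board nearR tri [398. -22.  17.] [397. -14.] [399. -33.]
board nearL tri [405. 110.  19.] [406. 114.] [404. 102.]
board farL tri [572.  98.  15.] [584.  97.] [558.  95.]
board hend tri [650.  16.  23.] [649.  18.] [650.  14.]
rack -75,+ tri [ 444. -227.  107.] [ 444. -224.] [ 444. -230.]
rack -25,+ tri [ 491. -231.  110.] [ 490. -231.] [ 493. -231.]
rack 25,+ tri [ 542. -230.  106.] [ 542. -226.] [ 542. -234.]
rack 75,- tri [ 590. -340.  107.] [ 588. -335.] [ 592. -344.]
rack -75,- tri [ 442. -337.  104.] [ 443. -331.] [ 441. -342.]
rack -25,- tri [ 492. -338.  104.] [ 493. -332.] [ 490. -342.]
rack 25,- tri [ 542. -338.  105.] [ 542. -333.] [ 541. -342.]
```

>>> {"api": "move_arm", "payload": {
  "motion": "26.55 -25.45 1 0 0 26.8;26.55 -25.45 1 0 0 26.8;26.55 -25.45 1 0 0 26.8;26.55 -25.45 1 0 0 26.8;26.55 -25.45 1 0 0 26.8;26.55 -25.45 1 0 0 26.8;26.55 -25.45 1 0 0 26.8;26.55 -25.45 1 0 0 26.8;26.55 -25.45 1 0 0 26.8;26.55 -25.45 1 0 0 26.8",
  "fingers": 6
}}

```text
time: 0.98
tool_pos: [540.3, 275.3, 241.0]
tcp_rot: [-90.1, -0.1, -0.3]
ft_force: [0.1, 0.2, 0.2]
finger_gap: 60.0
```

```bash
python3 - <<'E'
from h import *
import pickle
S=pickle.load(open('s0.pkl','rb'));a,b=S['scene'],S['side']
for n,u,v,z in [('mug rim',368,224,78),('mug hdl',352,240,40),('plates',301,340,20),('padhandle',464,328,10),('padblade',385,397,10),('saucer',195,214,10),('orange',276,212,16),('purple',257,225,16)]: print(n,back(a,u,v,z).round())
print(tri([(a,276,212),(b,294,266)]).round(),tri([(a,257,225.5),(b,314,254)]).round())
st=readout.sense();print(st['tool_pos'],st['tcp_rot'],st['joint_pos'],st['finger_gap'])
s=snap('wrist','w1.png');print(proj(s,[536,281,205]),proj(s,[536,281,170]),proj(s,st['tool_pos']))
E
```

```text
mug rim [347. 144.  78.]
mug hdl [403. 139.  40.]
plates [722. 288.  20.]
padhandle [356. 526.  10.]
padblade [654. 525.  10.]
saucer [ 707. -269.   10.]
orange [ 500. -109.   16.]
purple [ 580. -102.   16.]
[ 501. -112.   13.] [ 582. -104.   14.]
[540.32408548 275.34437555 240.98850939] [-90.13774803  -0.09135893  -0.33094536] [ 22.25782984   8.22066739  83.44090528  -0.16234389  88.30699486
 -67.40636317] 59.960995362049594
(np.float64(288.6402005559108), np.float64(237.39627186582)) (np.float64(287.19890642641303), np.float64(217.7737164176426)) (np.float64(277.2360506796058), np.float64(276.22352828545036))
```

View pics/w1.png

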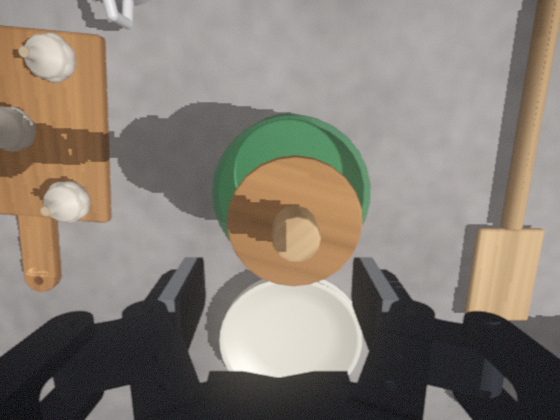

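Wrist view: knob top at about (300,234), disc centre (295,220), fingers at columns 205 and 352. The knob sits slightly +y of my estimate, so I'll refine it.

```bash
python3 - <<'E'
from h import *
st=readout.sense();print(st['tool_pos'],st['tcp_rot'])
s=snap('wrist','w2.png');a=s['image']
hsv=cv2.cvtColor(a,cv2.COLOR_BGR2HSV);m=cv2.inRange(hsv,(5,80,70),(18,255,255))
n,l,stt,c=cv2.connectedComponentsWithStats(m)
for i in range(1,n):
    if stt[i,4]>800:print(stt[i],c[i].round(), back(s,stt[i,0]+stt[i,2]/2,stt[i,1]+stt[i,3]/2,179).round(1))
g=snap('wrist');m=cv2.inRange(cv2.cvtColor(g['image'],cv2.COLOR_BGR2HSV),(60,80,30),(95,255,255))
x,y,w,h=cv2.boundingRect(m);print('jar',x,y,w,h)
print(back(s,300,234,205))
E
```

```text
[538.51031263 277.48872806 240.77573386] [-9.00656391e+01  1.15588108e-03 -3.09652986e-01]
[  463     0    97   322 10707] [514. 194.] [499.3 406.7 179. ]
[    0    29   109   265 17639] [ 52. 148.] [498.3 154.3 179. ]
[  224   160   134   129 13571] [290. 224.] [535.4 285.2 179. ]
jar 0 119 556 301
[532.28184441 288.94700315 205.        ]
```

>>> {"api": "move_arm", "payload": {
  "motion": "0 0.4 0 0 0 0;0 0.4 0 0 0 0;0 0.4 -2 0 0 0;0 0.4 -4 0 0 0;0 0.4 -5.7 0 0 0;0 0.4 -5.7 0 0 0;0 0.4 -5.7 0 0 0"
}}

```text
time: 1.72
tool_pos: [534.5, 285.9, 183.4]
tcp_rot: [-90.1, 0.1, 0.1]
ft_force: [-0.3, -0.2, 0.5]
finger_gap: 59.9
```

>>> {"api": "move_arm", "payload": {
  "motion": "0 0 0 0 0 0;0 0 0 0 0 0;0 0 0 0 0 0;0 0 0 0 0 0;0 0 0 0 0 0;0 0 0 0 0 0",
  "fingers": 1.5,
  "squeeze": 25
}}

```text
time: 2.22
tool_pos: [536.8, 285.7, 186.2]
tcp_rot: [-89.9, -0.1, 0.0]
ft_force: [-1.0, 0.7, 6.3]
finger_gap: 24.9
```

>>> {"api": "move_arm", "payload": {
  "motion": "0 0 3 0 0 0;0 0 6 0 0 0;-1.5 3 6 0 0 0;-3 7 6 0 0 0;-4.5 10.5 5 0 0 0;-5.5 13 3 0 0 0;-5.5 13 -1 0 0 0;-5.5 13 -5 0 0 0;-5.5 13 -9 0 0 0;-5.5 13 -12.5 0 0 0"
}}

```text
time: 3.05
tool_pos: [480.2, 414.8, 56.8]
tcp_rot: [-90.0, 0.0, 0.0]
ft_force: [-0.6, -0.2, -0.5]
finger_gap: 25.0
```

>>> {"api": "move_arm", "payload": {
  "motion": "0 0 -2 0 0 0;0 0 -3 0 0 0;0 0 -3.4 0 0 0;0 0 -3.6 0 0 0;0 0 -3.6 0 0 0;0 0 -3.6 0 0 0"
}}

```text
time: 3.55
tool_pos: [482.1, 415.7, 24.8]
tcp_rot: [-89.9, -0.1, -0.0]
ft_force: [0.6, -0.1, -1.0]
finger_gap: 24.7
```

```bash
python3 - <<'E'
from h import *
st=readout.sense();print(st['tool_pos'],st['ft_force'],st['finger_gap'],st['time'])
s=snap('scene');t=snap('side')
cv2.imwrite('pics/d1.png',np.hstack([s['image'][180:400,230:510],t['image'][100:320,140:420]]))
E
```

```text
[482.06966513 415.71092616  24.76958723] [ 0.63178348 -0.11554947 -0.98113903] 24.6637141228471 3.55
```

View pics/d1.png

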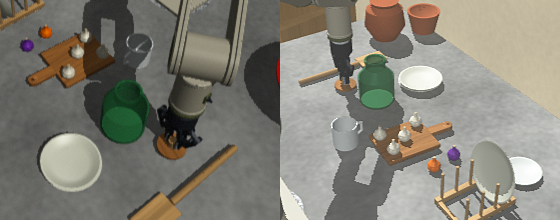

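Both views show the lid held just above the ledge, left of the jar, and the jar open and upright. I'll lower it and release.

>>> {"api": "move_arm", "payload": {
  "motion": "0 0 -0.2 0 0 0;0 0 -0.4 0 0 0;0 0 -0.4 0 0 0;0 0 -0.4 0 0 0"
}}

```text
time: 3.98
tool_pos: [482.1, 415.9, 23.6]
tcp_rot: [-89.9, -0.1, 0.0]
ft_force: [-10.6, -7.7, 25.3]
finger_gap: 25.1
```

>>> {"api": "move_arm", "payload": {
  "motion": "0 0 0 0 0 0;0 0 0 0 0 0;0 0 0 0 0 0;0 0 0 0 0 0;0 0 3 0 0 0;0 0 7 0 0 0;0 0 11 0 0 0;0 0 15 0 0 0;0 0 19 0 0 0;0 0 21 0 0 0",
  "fingers": 5.6
}}

```text
time: 4.82
tool_pos: [482.5, 416.2, 235.6]
tcp_rot: [-89.8, -0.3, -0.0]
ft_force: [0.3, 0.5, 0.7]
finger_gap: 55.8
```

```bash
cat >> h.py <<'E'
def bulbs():
    s,t=snap('scene'),snap('side');out=[]
    def blobs(q):
        h=cv2.cvtColor(q['image'],cv2.COLOR_BGR2HSV);m=cv2.inRange(h,(0,0,110),(40,75,255))
        n,l,st,c=cv2.connectedComponentsWithStats(m);return [(c[i],st[i]) for i in range(1,n) if 40<st[i,4]<260]
    A,B=blobs(s),blobs(t)
    for c,st in A:
        for d,su in B:
            p=tri([(s,*c),(t,*d)]);e=np.hypot(*(np.array(proj(s,p))-c))
            if e<2.5 and 10<p[2]<60: out.append(p.round(1).tolist()+[round(e,1)])
    st=readout.sense();print('t',st['time'],'tcp',st['tool_pos'].round(1),'bulbs',out);return s,t
E
python3 - <<'E'
from h import *
bulbs()
E
```

```text
t 4.9167 tcp [483.4 416.8 235.8] bulbs [[488.7, 31.2, 39.8, np.float64(0.6)]]
```

>>> {"api": "move_arm", "payload": {
  "motion": "-5.2 -33.8 0 0 0 0;-5.2 -33.8 0 0 0 0;-5.2 -33.8 0 0 0 0;-5.2 -33.8 0 0 0 0;-5.2 -33.8 0 0 0 0;-5.2 -33.8 -1 0 0 0;-5.2 -33.8 -5 0 0 0;-5.2 -33.8 -9 0 0 0;-5.2 -33.8 -9 0 0 0;-5.2 -33.8 -9 0 0 0"
}}

```text
time: 5.75
tool_pos: [423.5, 73.4, 131.5]
tcp_rot: [-90.1, 0.6, -0.2]
ft_force: [-2.1, -0.1, -0.9]
finger_gap: 56.0
```

>>> {"api": "move_arm", "payload": {
  "motion": "0 0 0 0 0 0;0 0 0 0 0 0;0 0 0 0 0 0;0 0 0 0 0 0"
}}

```text
time: 6.08
tool_pos: [430.4, 78.1, 140.9]
tcp_rot: [-90.0, -0.2, 0.1]
ft_force: [-0.2, -0.2, 0.3]
finger_gap: 55.8
```

```bash
python3 - <<'E'
from h import *
s,t=bulbs()
w=snap('wrist','w3.png')
for n,p in dict(A=(428,-2),B=(428,77),C=(488,30),D=(558,72)).items():
    print(n,np.round(proj(s,[*p,40])),np.round(proj(t,[*p,40])),np.round(proj(w,[*p,40])), s['image'][tuple(np.round(proj(s,[*p,40])).astype(int)[::-1])])
E
```

```text
t 6.1833 tcp [430.1  77.9 140.6] bulbs [[-173.3, 39.0, 48.0, np.float64(2.1)], [429.5, -1.4, 38.5, np.float64(0.2)], [488.8, 31.7, 39.5, np.float64(0.7)]]
A [315. 216.] [253. 248.] [160. 208.] [178 197 203]
B [332. 231.] [239. 234.] [276. 208.] [165 186 192]
C [307. 232.] [263. 235.] [211. 288.] [183 203 208]
D [298. 252.] [275. 220.] [270. 370.] [181 201 206]
```

View pics/w3.png

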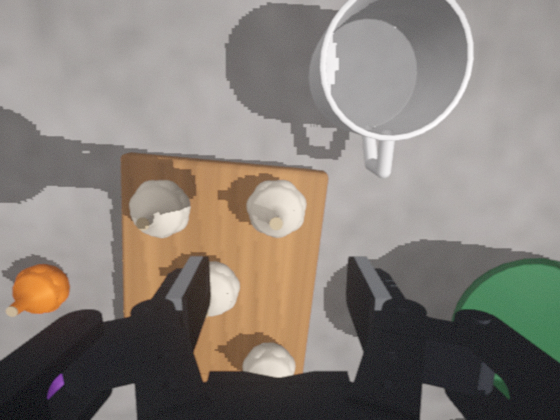

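The wrist view shows bulb B at (276,208), exactly where predicted. A (160,208) and C (211,288) also match. I'll descend.

>>> {"api": "move_arm", "payload": {
  "motion": "-0.1 -0.1 -4 0 0 0;-0.1 -0.1 -8 0 0 0;-0.1 -0.1 -10 0 0 0;-0.1 -0.1 -11 0 0 0;-0.1 -0.1 -11 0 0 0;-0.1 -0.1 -11 0 0 0"
}}

```text
time: 6.73
tool_pos: [428.6, 76.3, 30.1]
tcp_rot: [-90.0, -0.0, 0.0]
ft_force: [0.2, -0.5, 0.4]
finger_gap: 56.3
```

>>> {"api": "move_arm", "payload": {
  "motion": "0 0 0 0 0 0;0 0 0 0 0 0;0 0 0 0 0 0;0 0 0 0 0 0;0 0 2 0 0 0;0 0 5 0 0 0;0 0 9 0 0 0;0 0 13 0 0 0;0 0 16 0 0 0;0 0 17 0 0 0",
  "fingers": 3,
  "squeeze": 30
}}

```text
time: 7.57
tool_pos: [431.4, 76.3, 207.1]
tcp_rot: [-90.0, -0.7, -0.0]
ft_force: [0.4, 0.8, -0.2]
finger_gap: 36.9
```

```bash
python3 - <<'E'
from h import *
s,t=bulbs()
p=readout.sense()['tool_pos']
u,v=map(int,proj(t,p));a=cv2.resize(t['image'][v-50:v+50,u-60:u+60],None,fx=3,fy=3)
u,v=map(int,proj(s,p));b=cv2.resize(s['image'][v-50:v+50,u-60:u+60],None,fx=3,fy=3)
cv2.imwrite('pics/e1.png',np.hstack([a,b]))
E
```

```text
t 7.6667 tcp [430.4  76.2 203.5] bulbs [[-201.2, 183.8, 54.8, np.float64(2.1)], [488.9, 31.5, 39.7, np.float64(0.6)]]
```

View pics/e1.png

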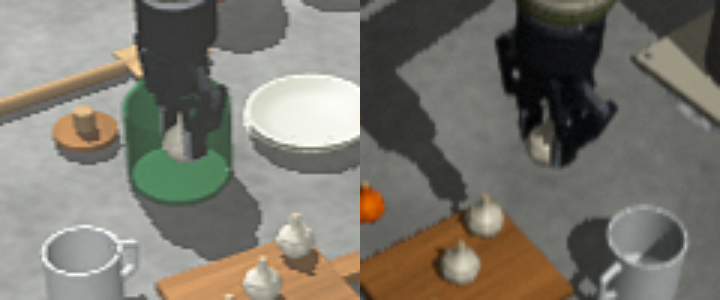

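The bulb is held. In the left view the lid lies on the ledge, knob up. Next, over the jar.

>>> {"api": "move_arm", "payload": {
  "motion": "10.7 20.8 1 0 0 0;10.7 20.8 1 0 0 0;10.7 20.8 1 0 0 0;10.7 20.8 1 0 0 0;10.7 20.8 1 0 0 0;10.7 20.8 1 0 0 0;10.7 20.8 1 0 0 0;10.7 20.8 0 0 0 0;10.7 20.8 -2.2 0 0 0;10.7 20.8 -2.2 0 0 0"
}}

```text
time: 8.5
tool_pos: [531.8, 281.9, 170.8]
tcp_rot: [-90.2, 0.5, -0.0]
ft_force: [-0.5, -0.8, -2.2]
finger_gap: 37.4
```

>>> {"api": "move_arm", "payload": {
  "motion": "0 0 0 0 0 0;0 0 0 0 0 0;0 0 0 0 0 0;0 0 0 0 0 0"
}}

```text
time: 8.83
tool_pos: [535.6, 283.9, 178.7]
tcp_rot: [-90.0, -0.1, -0.0]
ft_force: [-0.2, -0.2, 0.5]
finger_gap: 36.7
```

```bash
python3 - <<'E'
from h import *
st=readout.sense();p=st['tool_pos'];print(p,st['ft_force'])
w=snap('wrist');t=snap('side');s=snap('scene')
u,v=map(int,proj(t,p));a=cv2.resize(t['image'][v-50:v+50,u-40:u+40],None,fx=3,fy=3)
u,v=map(int,proj(s,p));b=cv2.resize(s['image'][v-50:v+50,u-40:u+40],None,fx=3,fy=3)
cv2.imwrite('pics/e2.png',np.hstack([a,b,w['image'][120:420,130:430]]))
E
```

```text
[535.63832921 283.89980949 178.67547884] [-0.18973977 -0.22017672  0.50390708]
```

View pics/e2.png

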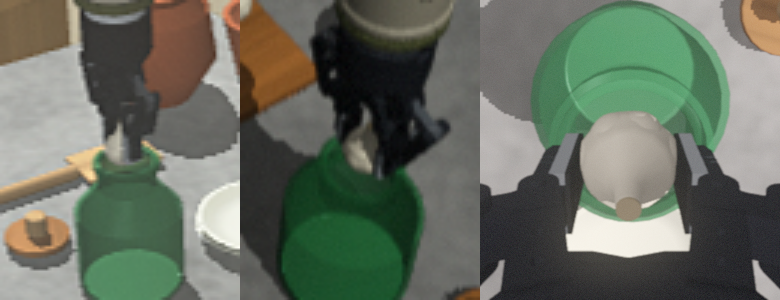

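The bulb is centred over the mouth in all three views. Lower slightly and release.

>>> {"api": "move_arm", "payload": {
  "motion": "0 0.1 -0.5 0 0 0;0 0.1 -0.5 0 0 0;0 0.1 -0.5 0 0 0"
}}

```text
time: 9.23
tool_pos: [534.7, 285.0, 171.7]
tcp_rot: [-90.0, 0.1, 0.0]
ft_force: [0.1, -0.0, -0.5]
finger_gap: 36.9
```

>>> {"api": "move_arm", "payload": {
  "motion": "0 0 0 0 0 0;0 0 0 0 0 0;0 0 0 0 0 0;0 0 0 0 0 0;0 0 2 0 0 0;0 0 5 0 0 0;-3 -4 5 0 0 0;-5 -8 5 0 0 0;-7 -12 5 0 0 0;-9 -16 5 0 0 0",
  "fingers": 5.6
}}

```text
time: 10.07
tool_pos: [451.9, 139.6, 222.4]
tcp_rot: [-90.0, -0.0, 0.1]
ft_force: [0.3, -1.2, 0.1]
finger_gap: 55.6
```

```bash
python3 - <<'E'
from h import *
s,t=bulbs()
cv2.imwrite('pics/e3.png',np.hstack([cv2.resize(t['image'][140:260,190:310],None,fx=3,fy=3),cv2.resize(s['image'][200:320,280:400],None,fx=3,fy=3)]))
E
```

```text
t 10.1667 tcp [450.4 136.6 221.6] bulbs [[488.9, 31.4, 39.6, np.float64(0.6)]]
```

View pics/e3.png

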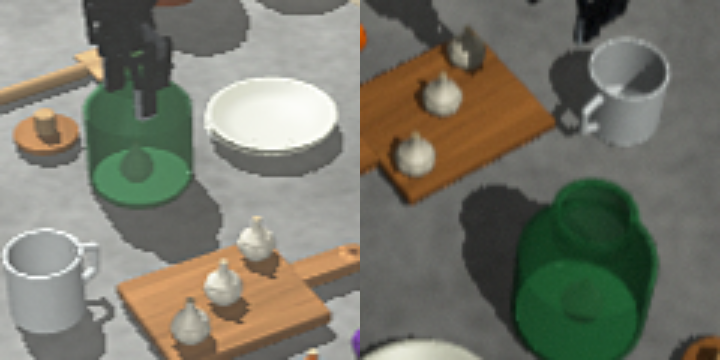

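Bulb one is inside the jar. Now bulb A at (428,-2).

>>> {"api": "move_arm", "payload": {
  "motion": "-1.7 -12.7 0 0 0 0;-1.7 -12.7 0 0 0 0;-1.7 -12.7 0 0 0 0;-1.7 -12.7 -4 0 0 0;-1.7 -12.7 -8 0 0 0;-1.7 -12.7 -8 0 0 0;-1.7 -12.7 -8 0 0 0;-1.7 -12.7 -8 0 0 0"
}}

```text
time: 10.83
tool_pos: [436.8, 14.0, 144.2]
tcp_rot: [-90.0, -0.1, 0.0]
ft_force: [-0.2, 0.1, 0.6]
finger_gap: 56.1
```

```bash
cat >> h.py <<'E'
def local(exp,cams,R=45,z=40):
    "white blob nearest each expected bulb, in each camera"
    st=readout.sense();print('t',st['time'],'tcp',st['tool_pos'].round(1))
    for c in cams:
        s=snap(c);h=cv2.cvtColor(s['image'],cv2.COLOR_BGR2HSV);m=cv2.inRange(h,(0,0,85),(40,70,255))
        n,l,q,cc=cv2.connectedComponentsWithStats(m)
        for k,p in exp.items():
            u=np.array(proj(s,[*p,z]));b=[(np.hypot(*(cc[i]-u)),i) for i in range(1,n) if (30 if c!='wrist' else 800)<q[i,4]<(600 if c!='wrist' else 5000)]
            if b and min(b)[0]<R: i=min(b)[1];print(c,k,back(s,*cc[i],z)[:2].round(1),q[i,4])
            else: print(c,k,'none')
E
python3 - <<'E'
from h import *
local(dict(A=(428,-2),C=(488.5,31),D=(558,72)),['scene','side','wrist'])
E
```

```text
t 10.8333 tcp [436.8  14.  144.2]
scene A [487.8  32. ] 117
scene C [487.8  32. ] 117
scene D [557.4  73.5] 128
side A [429.3  -3.1] 137
side C [489.8  29.6] 127
side D [489.8  29.6] 127
wrist A [427.8  -2.6] 2652
wrist C [487.9  29.5] 2334
wrist D [554.9  64.4] 1512
```

>>> {"api": "move_arm", "payload": {
  "motion": "-0.85 -1.65 0 0 0 0;-0.85 -1.65 -3.5 0 0 0;-0.85 -1.65 -7.5 0 0 0;-0.85 -1.65 -10 0 0 0;-0.85 -1.65 -11.3 0 0 0;-0.85 -1.65 -11.3 0 0 0;-0.85 -1.65 -11.3 0 0 0"
}}

```text
time: 11.57
tool_pos: [428.0, -2.7, 30.3]
tcp_rot: [-90.0, -0.0, 0.0]
ft_force: [0.2, -0.3, 0.8]
finger_gap: 55.8
```

>>> {"api": "move_arm", "payload": {
  "motion": "0 0 0 0 0 0;0 0 0 0 0 0;0 0 0 0 0 0;0 0 0 0 0 0;0 0 2 0 0 0;0 0 6 0 0 0;0 0 10 0 0 0;0 0 14 0 0 0;0 0 17.5 0 0 0;0 0 17.5 0 0 0",
  "fingers": 3
}}

```text
time: 12.4
tool_pos: [432.1, -3.4, 214.8]
tcp_rot: [-90.1, -0.9, 0.0]
ft_force: [1.4, -0.2, 0.8]
finger_gap: 37.0
```

>>> {"api": "move_arm", "payload": {
  "motion": "10.7 28.7 0 0 0 0;10.7 28.7 0 0 0 0;10.7 28.7 0 0 0 0;10.7 28.7 0 0 0 0;10.7 28.7 0 0 0 0;10.7 28.7 0 0 0 0;10.7 28.7 0 0 0 0;10.7 28.7 0 0 0 0;10.7 28.7 -2 0 0 0;10.7 28.7 -2.5 0 0 0"
}}

```text
time: 13.23
tool_pos: [534.0, 285.4, 178.1]
tcp_rot: [-90.0, 0.0, 0.1]
ft_force: [-0.9, -0.9, -2.3]
finger_gap: 37.0
```

>>> {"api": "move_arm", "payload": {
  "motion": "0 0 0 0 0 0;0 0 0 0 0 0;0 0 -0.4 0 0 0;0 0 -0.4 0 0 0;0 0 -0.4 0 0 0"
}}

```text
time: 13.65
tool_pos: [534.6, 283.6, 176.0]
tcp_rot: [-90.0, -0.0, -0.0]
ft_force: [-0.2, 0.0, -1.0]
finger_gap: 36.5
```

Centred. Release and return towards C (488.5,31).

>>> {"api": "move_arm", "payload": {
  "motion": "0 0 0 0 0 0;0 0 0 0 0 0;0 0 0 0 0 0;0 0 0 0 0 0;0 0 2.5 0 0 0;0 0 5 0 0 0;-0.6 -4 5 0 0 0;-1.2 -8 5 0 0 0;-1.9 -12 5 0 0 0;-2.5 -16 5 0 0 0",
  "fingers": 5.6
}}

```text
time: 14.48
tool_pos: [508.8, 122.9, 225.6]
tcp_rot: [-90.0, -0.0, 0.1]
ft_force: [0.6, -0.4, -0.6]
finger_gap: 55.6
```

>>> {"api": "move_arm", "payload": {
  "motion": "-2.1 -9.3 0 0 0 0;-2.1 -9.3 0 0 0 0;-2.1 -9.3 -2 0 0 0;-2.1 -9.3 -6 0 0 0;-2.1 -9.3 -8 0 0 0;-2.1 -9.3 -8 0 0 0;-2.1 -9.3 -8 0 0 0;-2.1 -9.3 -8 0 0 0"
}}

```text
time: 15.15
tool_pos: [489.3, 31.2, 147.1]
tcp_rot: [-90.0, -0.1, 0.0]
ft_force: [0.6, -0.2, 0.8]
finger_gap: 56.1
```

```bash
python3 - <<'E'
from h import *
local(dict(C=(488.5,31),D=(558,72)),['scene','side','wrist'],30)
E
```

```text
t 15.15 tcp [489.3  31.2 147.1]
scene C [487.8  32. ] 117
scene D [557.3  73.5] 126
side C [489.7  29.4] 126
side D [489.7  29.4] 126
wrist C [487.9  29.6] 2541
wrist D none
```

>>> {"api": "move_arm", "payload": {
  "motion": "-0.1 -0.1 -4 0 0 0;-0.1 -0.1 -8 0 0 0;-0.1 -0.1 -10.5 0 0 0;-0.1 -0.1 -11.6 0 0 0;-0.1 -0.1 -11.6 0 0 0;-0.1 -0.1 -11.6 0 0 0"
}}

```text
time: 15.8
tool_pos: [488.2, 30.2, 30.5]
tcp_rot: [-90.0, -0.1, 0.0]
ft_force: [0.6, -0.2, 0.8]
finger_gap: 56.1
```

>>> {"api": "move_arm", "payload": {
  "motion": "0 0 0 0 0 0;0 0 0 0 0 0;0 0 0 0 0 0;0 0 0 0 0 0;0 0 2 0 0 0;0 0 6 0 0 0;0 0 10 0 0 0;0 0 14 0 0 0;0 0 17.5 0 0 0;0 0 17.5 0 0 0",
  "fingers": 3
}}

```text
time: 16.63
tool_pos: [492.4, 29.9, 215.5]
tcp_rot: [-90.0, -0.9, 0.0]
ft_force: [1.2, -0.2, 0.4]
finger_gap: 36.7
```

>>> {"api": "move_arm", "payload": {
  "motion": "4.7 25.5 0 0 0 0;4.7 25.5 0 0 0 0;4.7 25.5 0 0 0 0;4.7 25.5 0 0 0 0;4.7 25.5 0 0 0 0;4.7 25.5 0 0 0 0;4.7 25.5 0 0 0 0;4.7 25.5 0 0 0 0;4.7 25.5 -2 0 0 0;4.7 25.5 -2.6 0 0 0"
}}

```text
time: 17.47
tool_pos: [534.0, 284.4, 177.4]
tcp_rot: [-90.0, 0.0, 0.0]
ft_force: [-0.7, -0.3, -0.6]
finger_gap: 36.9
```

>>> {"api": "move_arm", "payload": {
  "motion": "0 0 0 0 0 0;0 0 0 0 0 0;0 0 -0.4 0 0 0;0 0 -0.4 0 0 0;0 0 -0.4 0 0 0"
}}

```text
time: 17.88
tool_pos: [534.6, 284.8, 174.8]
tcp_rot: [-90.0, -0.0, -0.0]
ft_force: [-0.2, 0.5, -0.7]
finger_gap: 37.2
```

Release and go to D (558,72).

>>> {"api": "move_arm", "payload": {
  "motion": "0 0 0 0 0 0;0 0 0 0 0 0;0 0 0 0 0 0;0 0 0 0 0 0;0 0 2.5 0 0 0;0 0 5 0 0 0;0.4 -4 5 0 0 0;0.8 -8 5 0 0 0;1.2 -12 5 0 0 0;1.6 -16 5 0 0 0",
  "fingers": 5.6
}}

```text
time: 18.72
tool_pos: [550.3, 123.8, 224.7]
tcp_rot: [-90.0, -0.0, 0.1]
ft_force: [-0.3, -0.9, 0.3]
finger_gap: 56.2
```

>>> {"api": "move_arm", "payload": {
  "motion": "0.8 -5.2 0 0 0 0;0.8 -5.2 0 0 0 0;0.8 -5.2 -2 0 0 0;0.8 -5.2 -6 0 0 0;0.8 -5.2 -8 0 0 0;0.8 -5.2 -8 0 0 0;0.8 -5.2 -8 0 0 0;0.8 -5.2 -8 0 0 0"
}}

```text
time: 19.38
tool_pos: [559.4, 73.4, 146.2]
tcp_rot: [-90.0, -0.1, 0.0]
ft_force: [0.1, 0.6, 0.6]
finger_gap: 56.0
```

```bash
python3 - <<'E'
from h import *
local(dict(D=(558,72)),['scene','side','wrist'],30)
E
```

```text
t 19.3833 tcp [559.4  73.4 146.2]
scene D [557.1  73.6] 125
side D none
wrist D none
```

>>> {"api": "move_arm", "payload": {
  "motion": "-0.1 -0.1 -4 0 0 0;-0.1 -0.1 -8 0 0 0;-0.1 -0.1 -10.5 0 0 0;-0.1 -0.1 -11.5 0 0 0;-0.1 -0.1 -11.5 0 0 0;-0.1 -0.1 -11.5 0 0 0"
}}

```text
time: 20.03
tool_pos: [558.4, 72.2, 30.8]
tcp_rot: [-90.0, -0.1, 0.0]
ft_force: [0.9, 0.0, 0.1]
finger_gap: 56.1
```

>>> {"api": "move_arm", "payload": {
  "motion": "0 0 0 0 0 0;0 0 0 0 0 0;0 0 0 0 0 0;0 0 0 0 0 0;0 0 2 0 0 0;0 0 6 0 0 0;0 0 10 0 0 0;0 0 14 0 0 0;0 0 17.5 0 0 0;0 0 17.5 0 0 0",
  "fingers": 3
}}

```text
time: 20.87
tool_pos: [562.6, 72.4, 216.4]
tcp_rot: [-90.0, -1.0, 0.0]
ft_force: [1.7, -0.1, 0.3]
finger_gap: 36.8
```

>>> {"api": "move_arm", "payload": {
  "motion": "-2.4 21.3 0 0 0 0;-2.4 21.3 0 0 0 0;-2.4 21.3 0 0 0 0;-2.4 21.3 0 0 0 0;-2.4 21.3 0 0 0 0;-2.4 21.3 0 0 0 0;-2.4 21.3 0 0 0 0;-2.4 21.3 -2 0 0 0;-2.4 21.3 -2.6 0 0 0;-2.4 21.3 -2.6 0 0 0"
}}

```text
time: 21.7
tool_pos: [532.5, 283.4, 176.5]
tcp_rot: [-90.1, 0.2, -0.1]
ft_force: [-1.0, -0.4, -1.0]
finger_gap: 37.0
```

>>> {"api": "move_arm", "payload": {
  "motion": "0 0 0 0 0 0;0 0 0 0 0 0;0 0 -0.4 0 0 0;0 0 -0.4 0 0 0;0 0 -0.4 0 0 0"
}}

```text
time: 22.12
tool_pos: [533.4, 284.9, 174.4]
tcp_rot: [-90.0, -0.0, -0.0]
ft_force: [-0.7, -0.6, -0.5]
finger_gap: 37.0
```

>>> {"api": "move_arm", "payload": {
  "motion": "0.1 0 0 0 0 0;0.1 0 0 0 0 0;0.1 0 0 0 0 0;0.1 0 0 0 0 0;0 0 2.5 0 0 0;0 0 5 0 0 0;-1.5 3.8 5 0 0 0;-3 7.6 5 0 0 0;-4.5 11.2 5 0 0 0;-5.3 13 5 0 0 0",
  "fingers": 6
}}

```text
time: 22.95
tool_pos: [478.4, 418.7, 224.6]
tcp_rot: [-89.9, 0.0, 0.1]
ft_force: [-0.2, -0.8, 0.1]
finger_gap: 59.7
```

>>> {"api": "move_arm", "payload": {
  "motion": "0 0 -2 0 0 0;0 0 -5 0 0 0;0 0 -5 0 0 0;0 0 -5 0 0 0"
}}

```text
time: 23.28
tool_pos: [478.8, 414.1, 172.2]
tcp_rot: [-90.2, 0.2, 0.0]
ft_force: [-0.4, 0.1, 0.2]
finger_gap: 59.9
```

```bash
python3 - <<'E'
from h import *
st=readout.sense();print(st['tool_pos'])
w=snap('wrist');s=snap('scene');t=snap('side')
hsv=cv2.cvtColor(w['image'],cv2.COLOR_BGR2HSV);m=cv2.inRange(hsv,(5,80,70),(18,255,255))
n,l,q,c=cv2.connectedComponentsWithStats(m)
for i in range(1,n):
    if q[i,4]>800:print(q[i],c[i].round(), back(w,q[i,0]+q[i,2]/2,q[i,1]+q[i,3]/2,17).round(1))
cv2.imwrite('pics/f1.png',np.hstack([cv2.resize(t['image'][110:270,180:320],None,fx=2.5,fy=2.5),cv2.resize(s['image'][180:340,280:400],None,fx=2.5,fy=2.5)]))
E
```

```text
[478.82797673 414.14449443 172.19123136]
[ 389   28   47  265 5927] [411. 151.] [450.5 522.2  17. ]
[ 234  151   94   93 6832] [280. 197.] [481.2 416.4  17. ]
```

View pics/f1.png

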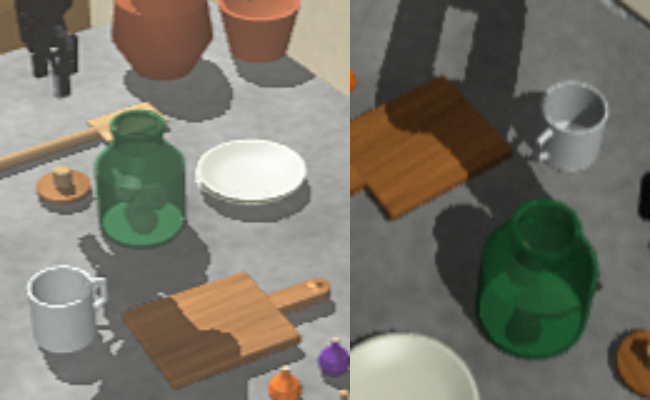

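The board is empty and all four bulbs are in the jar. The lid is at (481,416). Fetch it.

>>> {"api": "move_arm", "payload": {
  "motion": "0.15 0.15 -4 0 0 0;0.15 0.15 -8 0 0 0;0.15 0.15 -12 0 0 0;0.15 0.15 -14 0 0 0;0.15 0.15 -14.7 0 0 0;0.15 0.15 -14.7 0 0 0;0.15 0.15 -14.7 0 0 0"
}}

```text
time: 24.02
tool_pos: [483.4, 417.5, 29.8]
tcp_rot: [-89.9, -0.1, -0.0]
ft_force: [0.5, -0.4, 0.3]
finger_gap: 60.2
```

>>> {"api": "move_arm", "payload": {
  "motion": "0 0 0 0 0 0;0 0 0 0 0 0;0 0 0 0 0 0;0 0 0 0 0 0;0 0 0 0 0 0;0 0 2 0 0 0;0 0 6 0 0 0;0 0 10 0 0 0;0 0 14 0 0 0;0 0 18 0 0 0",
  "fingers": 1.5
}}

```text
time: 24.85
tool_pos: [481.7, 416.5, 210.1]
tcp_rot: [-90.0, -0.1, 0.0]
ft_force: [1.6, 0.5, -0.0]
finger_gap: 24.6
```

>>> {"api": "move_arm", "payload": {
  "motion": "0 0 2 0 0 0;0 0 2 0 0 0;0 0 2 0 0 0;0 0 2 0 0 0"
}}

```text
time: 25.18
tool_pos: [481.5, 416.4, 226.7]
tcp_rot: [-90.0, 0.0, -0.0]
ft_force: [-0.6, -0.2, -1.4]
finger_gap: 24.7
```

```bash
python3 - <<'E'
from h import *
st=readout.sense();p=st['tool_pos'];print(p,st['finger_gap'])
w=snap('wrist','w9.png')
hsv=cv2.cvtColor(w['image'],cv2.COLOR_BGR2HSV);m=cv2.inRange(hsv,(5,80,70),(18,255,255))
n,l,q,c=cv2.connectedComponentsWithStats(m)
for i in range(1,n):
    if q[i,4]>800:print(q[i],c[i].round(), back(w,q[i,0]+q[i,2]/2,q[i,1]+q[i,3]/2,p[2]-5).round(1))
E
```

```text
[481.50482443 416.36696651 226.73861359] 24.710716433234843
[  193    37   216   299 22678] [305. 231.] [444.3 426.  221.7]
```

>>> {"api": "move_arm", "payload": {
  "motion": "5.4 -13.1 0 0 0 0;5.4 -13.1 0 0 0 0;5.4 -13.1 0 0 0 0;5.4 -13.1 0 0 0 0;5.4 -13.1 0 0 0 0;5.4 -13.1 0 0 0 0;5.4 -13.1 -1 0 0 0;5.4 -13.1 -2 0 0 0;5.4 -13.1 -2 0 0 0;5.4 -13.1 -2 0 0 0"
}}

```text
time: 26.07
tool_pos: [534.3, 286.2, 205.1]
tcp_rot: [-90.1, 0.2, 0.1]
ft_force: [0.1, -1.1, -0.5]
finger_gap: 24.7
```

```bash
python3 - <<'E'
from h import *
st=readout.sense();p=st['tool_pos'];print(p,st['finger_gap'])
w=snap('wrist');t=snap('side');s=snap('scene')
u,v=map(int,proj(t,p));a=cv2.resize(t['image'][v-40:v+60,u-40:u+40],None,fx=3,fy=3)
u,v=map(int,proj(s,p));b=cv2.resize(s['image'][v-40:v+60,u-40:u+40],None,fx=3,fy=3)
cv2.imwrite('pics/g1.png',np.hstack([a,b,w['image'][80:380,130:430]]))
E
```

```text
[534.30372398 286.19319837 205.14334836] 24.665153117932356
```

View pics/g1.png

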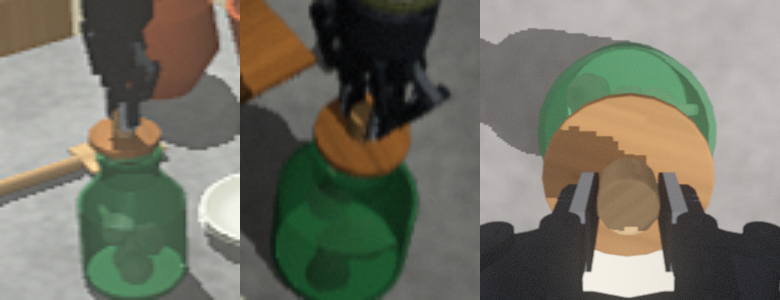

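The lid is level and centred above the neck in the views. Lower it gently.

>>> {"api": "move_arm", "payload": {
  "motion": "0 -0.1 0 0 0 0;0 -0.1 -0.4 0 0 0;0 -0.1 -0.8 0 0 0;0 -0.1 -1.2 0 0 0;0 -0.1 -1.5 0 0 0;0 -0.1 -1.7 0 0 0;0 -0.1 -1.7 0 0 0"
}}

```text
time: 26.8
tool_pos: [536.1, 284.7, 192.1]
tcp_rot: [-90.0, -0.1, -0.0]
ft_force: [-5.1, -2.9, 11.2]
finger_gap: 24.6
```

>>> {"api": "move_arm", "payload": {
  "motion": "0 0 0 0 0 0;0 0 -0.2 0 0 0;0 0 -0.2 0 0 0"
}}

```text
time: 27.05
tool_pos: [536.8, 284.9, 192.2]
tcp_rot: [-89.9, -0.2, -0.0]
ft_force: [-7.1, -4.4, 20.3]
finger_gap: 24.3
```

>>> {"api": "move_arm", "payload": {
  "motion": "0 0 0 0 0 0;0 0 0 0 0 0;0 0 0 0 0 0;0 0 0 0 0 0;0 0 2 0 0 0;0 0 5 0 0 0;0 0 7 0 0 0;2 -4 7 0 0 0;3 -8 7 0 0 0;4 -12 7 0 0 0",
  "fingers": 6
}}

```text
time: 27.88
tool_pos: [575.7, 166.0, 258.4]
tcp_rot: [-90.0, -0.0, 0.1]
ft_force: [0.9, -0.5, -0.8]
finger_gap: 59.7
```

```bash
python3 - <<'E'
from h import *
st=readout.sense();p=st['tool_pos'];print(p,st['joint_pos'])
t=snap('side');s=snap('scene')
def boxes(q):
    m=cv2.inRange(cv2.cvtColor(q['image'],cv2.COLOR_BGR2HSV),(5,80,60),(18,255,255))
    n,l,k,c=cv2.connectedComponentsWithStats(m);return m
for q,n in((s,'scene'),(t,'side')):
    for nm,z in(('knobtop',205),('disc',179)): print(n,nm,np.round(proj(q,[535.5,285,z]),1))
a=cv2.resize(t['image'][135:215,200:280],None,fx=4,fy=4)
b=cv2.resize(s['image'][245:325,315:395],None,fx=4,fy=4)
cv2.imwrite('pics/g2.png',np.hstack([a,b]))
E
```

```text
[575.70840883 166.02775831 258.39913896] [ 1.11876953e+01  6.74327475e+00  8.32409457e+01 -4.45373895e-03
  8.99805231e+01 -7.89399470e+01]
scene knobtop [359.9 261.1]
scene disc [358.8 267.2]
side knobtop [232.9 149.8]
side disc [233.3 156.6]
```

View pics/g2.png

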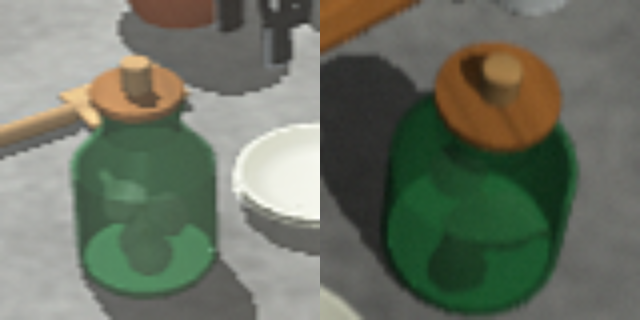

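Lid seated and level: the knob top is within 1 px of its original place in both views. Next, the board: locate the handle from above.

>>> {"api": "move_arm", "payload": {
  "motion": "6 -14.5 0 0 0 0;6 -14.5 0 0 0 0;6 -14.5 0 0 0 0;6 -14.5 0 0 0 0;6 -14.5 0 0 0 0;6 -14.5 0 0 0 0;6 -14.5 0 0 0 0;6 -14.5 0 0 0 0"
}}

```text
time: 28.65
tool_pos: [635.0, 23.1, 258.0]
tcp_rot: [-90.0, 0.0, 0.1]
ft_force: [0.3, 1.0, 0.4]
finger_gap: 60.0
```

```bash
python3 - <<'E'
from h import *
from scipy.spatial.transform import Rotation as Ro
st=readout.sense();p=st['tool_pos'];print(p)
w=snap('wrist','w10.png')
m=cv2.inRange(cv2.cvtColor(w['image'],cv2.COLOR_BGR2HSV),(4,70,40),(20,255,255))
n,l,q,c=cv2.connectedComponentsWithStats(m)
for i in range(1,n):
    if q[i,4]>800:
        print(q[i])
        # rectify board component onto z=24 plane: 1px=1mm, x 380..700, y -100..150
        P=np.float32([proj(w,[x,y,24]) for x,y in((380,-100),(700,-100),(700,150),(380,150))])
        H=cv2.getPerspectiveTransform(P,np.float32([(0,0),(320,0),(320,250),(0,250)]))
        r=cv2.warpPerspective((l==i).astype(np.uint8)*255,H,(320,250))
        for x in range(10,320,20):
            ys=np.nonzero(r[:,x])[0]
            if len(ys):print(x+380,ys.min()-100,ys.max()-100,end=' | ')
        xs=np.nonzero(r.any(0))[0];print('x',xs.min()+380,xs.max()+380)
for th in(30,40): print(th,(Ro.from_euler('z',-6,degrees=True)*Ro.from_euler('y',th,degrees=True)).as_rotvec(degrees=True))
E
```

```text
[634.9689473   23.05676352 258.01310432]
[   0    0   50  156 4898]Traceback (most recent call last):
  File "<stdin>", line 17, in <module>
    return umr_minimum(a, axis, None, out, keepdims, initial, where)
ValueError: zero-size array to reduction operation minimum which has no identity
```

```bash
python3 - <<'E'
from h import *
from scipy.spatial.transform import Rotation as Ro
w=snap('wrist','w11.png')
m=cv2.inRange(cv2.cvtColor(w['image'],cv2.COLOR_BGR2HSV),(4,70,30),(20,255,255))
m=cv2.morphologyEx(m,cv2.MORPH_CLOSE,np.ones((5,5)))
P=np.float32([proj(w,[x,y,24]) for x,y in((380,-100),(700,-100),(700,150),(380,150))])
H=cv2.getPerspectiveTransform(P,np.float32([(0,0),(320,0),(320,250),(0,250)]))
r=cv2.warpPerspective(m,H,(320,250));cv2.imwrite('pics/rect.png',r)
for x in range(10,320,12):
    ys=np.nonzero(r[:,x])[0]
    if len(ys):print(x+380,ys.min()-100,ys.max()-100,len(ys),end=' | ')
for th in(30,40): print(th,(Ro.from_euler('z',-6,degrees=True)*Ro.from_euler('y',th,degrees=True)).as_rotvec(degrees=True))
E
```

```text
474 -41 107 149 | 486 -100 106 152 | 498 -100 105 162 | 510 -100 105 162 | 522 -100 104 154 | 534 -46 102 149 | 546 -48 100 149 | 558 -49 100 150 | 570 -49 99 149 | 582 6 98 76 | 594 5 39 35 | 606 5 38 34 | 618 2 37 36 | 630 2 35 34 | 642 1 34 34 | 654 3 31 29 | 30 [ 1.57078307 29.97232654 -5.86224224]
40 [ 2.09436345 39.96283518 -5.75421627]
```

The rectified mask gives the handle centre line at y=20 for x=618, 34 mm wide as specified, board yaw ≈ -5.3° and grip ≈ (621,20). I'll tilt the tool 40° and descend.

>>> {"api": "move_arm", "payload": {
  "motion": "-2 -0.3 0 2 40 -5;-2 -0.3 0 2 40 -5;-2 -0.3 0 2 40 -5;-2 -0.3 0 2 40 -5;-2 -0.3 0 2 40 -5;-2 -0.3 -4 2 40 -5;-2 -0.3 -8 2 40 -5;-2 -0.3 -12 2 40 -5;-2 -0.3 -16 2 40 -5;-2 -0.3 -16 2 40 -5",
  "fingers": 5
}}

```text
time: 29.58
tool_pos: [610.4, 20.0, 88.1]
tcp_rot: [-89.8, 40.9, -5.1]
ft_force: [-1.6, 0.0, -2.4]
finger_gap: 50.0
```

>>> {"api": "move_arm", "payload": {
  "motion": "0 0 0 0 0 0;0 0 0 0 0 0;0 0 0 0 0 0"
}}

```text
time: 29.83
tool_pos: [617.4, 18.9, 102.8]
tcp_rot: [-89.8, 39.7, -5.1]
ft_force: [0.6, 0.3, 0.5]
finger_gap: 50.3
```

```bash
python3 - <<'E'
from h import *
st=readout.sense();print(st['tool_pos'],st['tcp_rot'],st['joint_pos'].round(1))
E
```

```text
[617.36002509  18.91366583 102.79245043] [-89.77574993  39.66472083  -5.0952316 ] [ -3.7  56.6  41.4   1.3 121.7 -88.2]
```

>>> {"api": "move_arm", "payload": {
  "motion": "0 0.05 -3 0 0 0;0 0.05 -6 0 0 0;0 0.05 -7.5 0 0 0;0 0.05 -8.4 0 0 0;0 0.05 -8.9 0 0 0;0 0.05 -8.9 0 0 0;0 0.05 -8.9 0 0 0;0 0.05 -8.9 0 0 0"
}}

```text
time: 30.5
tool_pos: [616.5, 19.1, 11.2]
tcp_rot: [-89.8, 39.9, -5.1]
ft_force: [0.2, 0.4, 0.2]
finger_gap: 50.0
```

>>> {"api": "move_arm", "payload": {
  "motion": "0 0 0 0 0 0;0 0 0 0 0 0;0 0 0 0 0 0;0 0 0 0 0 0;0 0 0 0 0 0;0 0 0 0 0 0",
  "fingers": 2.5,
  "squeeze": 110
}}

```text
time: 31.0
tool_pos: [616.3, 19.1, 10.8]
tcp_rot: [-89.8, 39.9, -5.1]
ft_force: [3.6, -0.5, 6.0]
finger_gap: 31.6
```

The handle is gripped. Lift and start turning the board handle-up.

>>> {"api": "move_arm", "payload": {
  "motion": "0 0 1 0 0 0;0 0 3 0 0 0;0 0 6 0 0 0;0 0 9 0 0 0;0 0 13 0 -3 0;0 0 17 0 -8 0;0 0 21 0 -14 0;0 0 25 0 -20 0;0 0 28 0 -26 0;0 0 30 0 -30 0"
}}

```text
time: 31.83
tool_pos: [615.9, 19.2, 317.7]
tcp_rot: [-87.2, 9.3, -4.0]
ft_force: [0.2, 0.2, -2.2]
finger_gap: 32.0
```

```bash
python3 - <<'E'
from h import *
st=readout.sense();print(st['tool_pos'],st['tcp_rot'],st['joint_pos'].round(1),st['finger_gap'],st['ft_force'],st['wrist_torque'])
s=snap('scene');t=snap('side')
cv2.imwrite('pics/h1.png',np.hstack([s['image'][80:340,170:420],cv2.resize(t['image'][20:280,150:400],None,fx=1,fy=1)]))
E
```

```text
[615.86827829  19.15792983 317.71000587] [-87.16968929   9.26300451  -3.97967585] [ -4.6  18.1  64.7   2.8 106.5 -89.8] 32.0075796712664 [ 0.23003849  0.23777076 -2.17650135] [-0.05553545 -0.37042544 -0.03140522]
```

View pics/h1.png

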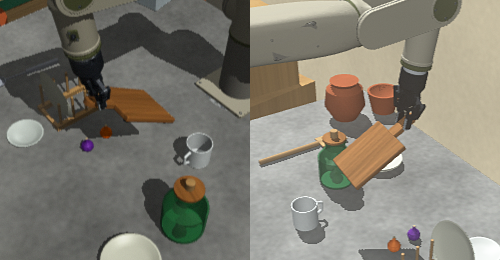

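The board is held by the handle and clear of everything. I'll compute the remaining turn.

```bash
cat >> h.py <<'E'
from scipy.spatial.transform import Rotation as Ro
eul=lambda e: Ro.from_euler('xyz',e,degrees=True)
RG=eul([-89.8,39.9,-5.1]); B0=Ro.from_euler('z',-5.3,degrees=True)   # tool, board at grasp
def fitboard():
    st=readout.sense();T=eul(st['tcp_rot']);p=st['tool_pos'];best={}
    Bn=T*RG.inv()*B0; tg=RG.inv().apply([621-616.3,19.7-19.1,16-10.8]); g=p+T.apply(tg)
    jaw=T.apply([0,0,1])
    for c in('scene','side'):
        s=snap(c);h=cv2.cvtColor(s['image'],cv2.COLOR_BGR2HSV);m=cv2.inRange(h,(4,90,30),(20,255,255))
        res=[]
        for a in np.arange(-60,61,2):
            B=Ro.from_rotvec(jaw*a,degrees=True)*Bn
            M=np.zeros(m.shape,np.uint8)
            for z in(0,16):
              q=[g+B.apply([x-132,y,z-8]) for x,y in((90,-75),(90,75),(-90,75),(-90,-75))]
              M1=np.zeros_like(M);cv2.fillConvexPoly(M1,np.int32([proj(s,k) for k in q]),255);M|=M1
            x0=g
            res.append(((m&M).astype(bool).sum()/max(1,(M>0).sum()),a,(B.apply([1,0,0])).round(2)))
        res.sort(key=lambda r:-r[0]);print(c,[(round(r[0],2),r[1],r[2]) for r in res[:3]])
    print('nominal x',Bn.apply([1,0,0]).round(3),'z',Bn.apply([0,0,1]).round(3),'grip',g.round(1),'foot',(g+Bn.apply([-222,0,0])).round(1))
def goal(g,tilt=0):
    "rotvec and shift in cm to bring board upright (z to -x) with its grip point at g"
    st=readout.sense();T=eul(st['tcp_rot'])
    Bt=Ro.from_matrix(np.array([[0,0,-1],[0,1,0],[1,0,0]]).astype(float))
    Tt=Bt*B0.inv()*RG; tg=RG.inv().apply([621-616.3,19.7-19.1,16-10.8])
    print('turn',(Tt*T.inv()).as_rotvec(degrees=True).round(1),'shift',((np.array(g)-Tt.apply(tg)-st['tool_pos'])/10).round(2),'tcp',st['tool_pos'].round(1),st['joint_pos'].round(1),'approach',Tt.apply([0,1,0]).round(2))
E
python3 - <<'E'
from h import *
fitboard();goal([467,-283,370])
E
```

```text
scene [(np.float64(0.83), np.int64(-2), array([ 0.84, -0.09,  0.54])), (np.float64(0.81), np.int64(0), array([ 0.86, -0.09,  0.51])), (np.float64(0.79), np.int64(-4), array([ 0.82, -0.09,  0.57]))]
side [(np.float64(0.92), np.int64(-2), array([ 0.84, -0.09,  0.54])), (np.float64(0.92), np.int64(-4), array([ 0.82, -0.09,  0.57])), (np.float64(0.91), np.int64(0), array([ 0.86, -0.09,  0.51]))]
nominal x [ 0.855 -0.092  0.51 ] z [-0.512  0.001  0.859] grip [617.4  19.7 326.6] foot [427.6  40.3 213.3]
turn [ -4.8 -60.    2.8] shift [-14.25 -30.32   5.4 ] tcp [614.7  19.1 311.4] [ -4.6  18.7  64.7   2.8 106.6 -89.8] approach [ 0.77  0.   -0.64]
```

>>> {"api": "move_arm", "payload": {
  "motion": "-2 -1 2 -0.5 -6 0.3;-4 -3 4 -1 -12 0.6;-6 -6 5 -1.4 -18 0.8;-8 -9 5.5 -1.9 -24 1.1;-10 -12 5.5 -2.4 -30 1.4;-12 -15 5.5 -2.9 -36 1.7;-14 -17 5.5 -3.4 -42 2;-14.2 -18.5 5.5 -3.8 -48 2.2;-14.2 -19.5 5.5 -4.3 -54 2.5;-14.2 -20 5.5 -4.8 -60 2.8"
}}

```text
time: 32.87
tool_pos: [475.9, -185.5, 361.6]
tcp_rot: [-89.6, -49.9, -0.0]
ft_force: [-27.2, 10.8, 14.6]
finger_gap: 31.5
```

```bash
python3 - <<'E'
from h import *
fitboard();goal([467,-283,370])
E
```

```text
scene [(np.float64(0.87), np.int64(2), array([ 0.04, -0.01,  1.  ])), (np.float64(0.85), np.int64(4), array([ 0.07, -0.01,  1.  ])), (np.float64(0.85), np.int64(0), array([ 0.  , -0.01,  1.  ]))]
side [(np.float64(0.86), np.int64(-2), array([-0.03, -0.01,  1.  ])), (np.float64(0.85), np.int64(0), array([ 0.  , -0.01,  1.  ])), (np.float64(0.83), np.int64(-4), array([-0.07, -0.01,  1.  ]))]
nominal x [ 0.003 -0.006  1.   ] z [-1.    -0.002  0.003] grip [ 470.7 -184.5  366.2] foot [ 470.  -183.2  144.3]
turn [-0.9 -0.7  0.1] shift [-0.24 -9.82  1.04] tcp [ 474.6 -185.8  355. ] [ -54.6  -50.9  130.3   41.    72.3 -147. ] approach [ 0.77  0.   -0.64]
```

```bash
python3 - <<'E'
from h import *
import pickle
S=pickle.load(open('s0.pkl','rb'));a,b=S['scene'],S['side']
f=lambda u,v,p,q:print(tri([(a,200+u/3-.33,140+v/3-.33),(b,190+p/3-.33,140+q/3-.33)]).round())
f(37,32,468,302);f(37,32,450,303)
for x in (540,555,567,580):
    c=[[x,-283+90*np.cos(k),95+90*np.sin(k)] for k in np.linspace(0,2*np.pi,9)[:-1]]
    print(x,'scene crop',[tuple(((np.array(proj(a,k))-[200,140])*3).round().astype(int).tolist()) for k in c[::2]],'side crop',[tuple(((np.array(proj(b,k))-[190,140])*3).round().astype(int).tolist()) for k in c[::2]])
print(readout.sense()['ft_force'],readout.sense()['tool_pos'])
E
```

```text
[ 578. -278.  200.]
[ 572. -273.  200.]
540 scene crop [(148, 137), (92, 27), (54, 47), (106, 149)] side crop [(395, 348), (465, 330), (523, 466), (448, 473)]
555 scene crop [(136, 143), (80, 33), (43, 52), (95, 154)] side crop [(408, 342), (478, 324), (536, 458), (461, 467)]
567 scene crop [(126, 148), (70, 38), (33, 57), (86, 159)] side crop [(417, 338), (489, 318), (546, 453), (471, 461)]
580 scene crop [(116, 154), (59, 43), (23, 62), (77, 165)] side crop [(428, 332), (500, 313), (557, 447), (481, 456)]
[-0.87495066  0.33534234 -4.0999487 ] [ 474.63427552 -185.82266673  355.02176239]
```

Force is quiet, so the jolt was inertial. The plate's top leans away at x≈575, so the middle slot is clear and easier on the joints. Move over slot 1.

>>> {"api": "move_arm", "payload": {
  "motion": "2 -1 1 -0.5 -0.5 0;4.4 -3 1 -0.9 -0.7 0;4.4 -5 1 -0.9 -0.7 0;4.4 -7 1 -0.9 -0.7 0;4.4 -8.5 1 -0.9 -0.7 0;4.4 -9.5 1 -0.9 -0.7 0;4.4 -9.8 1 -0.9 -0.7 0;4.4 -9.8 1 -0.9 -0.7 0;4.4 -9.8 1 -0.9 -0.7 0;4.4 -9.8 1 -0.9 -0.7 0"
}}

```text
time: 33.8
tool_pos: [526.8, -272.9, 380.4]
tcp_rot: [-90.9, -49.8, 0.2]
ft_force: [0.5, -0.4, -1.3]
finger_gap: 31.7
```

```bash
python3 - <<'E'
from h import *
fitboard();goal([514,-283.5,370])
E
```

```text
scene [(np.float64(0.88), np.int64(2), array([0.04, 0.01, 1.  ])), (np.float64(0.85), np.int64(4), array([0.08, 0.01, 1.  ])), (np.float64(0.85), np.int64(0), array([0.01, 0.01, 1.  ]))]
side [(np.float64(0.9), np.int64(-4), array([-0.06,  0.01,  1.  ])), (np.float64(0.9), np.int64(-2), array([-0.03,  0.01,  1.  ])), (np.float64(0.9), np.int64(0), array([0.01, 0.01, 1.  ]))]
nominal x [0.006 0.009 1.   ] z [-1.     0.012  0.006] grip [ 521.6 -271.8  385.1] foot [ 520.3 -273.9  163.1]
turn [ 0.6 -0.3  0.7] shift [-0.75 -1.14 -1.54] tcp [ 526.7 -273.2  380.7] [ -55.2  -31.9  117.1   42.3   66.9 -152.2] approach [ 0.77  0.   -0.64]
```

Joint 6 is at its limit (-152.2°), which holds y at about -273. A -4° yaw is well inside the slot's play and relieves it.

>>> {"api": "move_arm", "payload": {
  "motion": "-0.4 0 -0.5 0.3 -0.1 -2;-0.8 0 -0.5 0.6 -0.3 -3.5;-0.8 -0.3 -0.5 0.6 -0.3 -3.5;-0.8 -0.8 -0.5 0.6 -0.3 -3.5;-0.8 -0.8 -0.5 0.6 -0.3 -3.5;-0.8 -0.8 -0.5 0.6 -0.3 -3.5;-0.8 -0.8 -0.5 0.6 -0.3 -3.5;-0.8 -0.8 -0.5 0.6 -0.3 -3.5"
}}

```text
time: 34.57
tool_pos: [518.8, -282.0, 375.7]
tcp_rot: [-90.0, -50.1, -4.1]
ft_force: [1.0, 0.3, -2.9]
finger_gap: 31.3
```

```bash
python3 - <<'E'
from h import *
fitboard();goal([514,-283.5,370])
s=snap('scene');t=snap('side')
cv2.imwrite('pics/i1.png',np.hstack([cv2.resize(s['image'][90:220,180:310],None,fx=3,fy=3),cv2.resize(t['image'][180:330,270:400],(390,390))]))
E
```

```text
scene [(np.float64(0.86), np.int64(2), array([ 0.04, -0.  ,  1.  ])), (np.float64(0.83), np.int64(4), array([ 0.07, -0.01,  1.  ])), (np.float64(0.81), np.int64(0), array([ 0., -0.,  1.]))]
side [(np.float64(0.89), np.int64(-2), array([-0.03,  0.  ,  1.  ])), (np.float64(0.88), np.int64(0), array([ 0., -0.,  1.])), (np.float64(0.86), np.int64(-4), array([-0.07,  0.  ,  1.  ]))]
nominal x [ 0.    -0.001  1.   ] z [-0.997  0.074  0.   ] grip [ 513.7 -280.6  380.4] foot [ 513.6 -280.4  158.4]
turn [-0.1 -0.   4.3] shift [ 0.04 -0.27 -1.03] tcp [ 518.8 -281.9  375.7] [ -55.8  -33.8  119.    41.5   65.2 -149.5] approach [ 0.77  0.   -0.64]
```

View pics/i1.png

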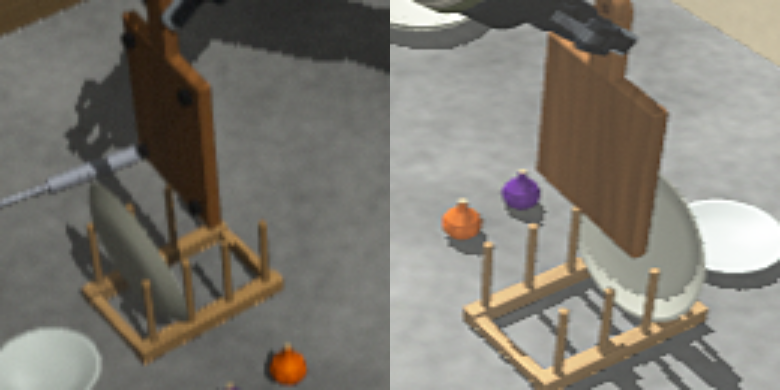

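The board hangs upright just above the middle slot, and the plate is untouched behind it. Lower it.

>>> {"api": "move_arm", "payload": {
  "motion": "0 0 -1 0 0 0;0 0 -2.5 0 0 0;0 0 -4 0 0 0;0 0 -5.5 0 0 0;0 0 -7 0 0 0;0 0 -8.5 0 0 0;0 0 -10 0 0 0;0 0 -11 0 0 0;0 0 -11 0 0 0;0 0 -11 0 0 0"
}}

```text
time: 35.6
tool_pos: [525.8, -267.5, 274.7]
tcp_rot: [-90.0, -48.8, -5.6]
ft_force: [0.1, -0.2, -2.7]
finger_gap: 31.3
```

```bash
python3 - <<'E'
from h import *
fitboard();goal([514,-283.5,245]);print(readout.sense()['ft_force'])
E
```

```text
scene [(np.float64(0.88), np.int64(2), array([ 0.06, -0.01,  1.  ])), (np.float64(0.86), np.int64(4), array([ 0.09, -0.01,  1.  ])), (np.float64(0.84), np.int64(6), array([ 0.13, -0.01,  0.99]))]
side [(np.float64(0.86), np.int64(-2), array([-0.01, -0.  ,  1.  ])), (np.float64(0.85), np.int64(-4), array([-0.05,  0.  ,  1.  ])), (np.float64(0.85), np.int64(0), array([ 0.02, -0.  ,  1.  ]))]
nominal x [ 0.022 -0.004  1.   ] z [-0.995  0.099  0.023] grip [ 520.8 -266.   279.4] foot [ 515.8 -265.2   57.5]
turn [-0.  -1.2  5.7] shift [-0.69 -1.61 -3.62] tcp [ 526.1 -268.4  276.6] [ -52.1  -32.8  128.1   42.    54.8 -152.2] approach [ 0.77  0.   -0.64]
[ 0.03448611 -0.60871315 -2.56031667]
```

Joint 6 is saturating on the way down. I'll fit a quick kinematic model from the readings so far to find a feasible lowered pose.

```bash
cat > kin.py <<'E'
from h import *
from scipy.optimize import least_squares
D=[([58.304,7.471,85.268,0,87.261,-4.893],(270.5,535.6,231.3),(-90,0,-26.8)),
([22.258,8.221,83.441,-.162,88.307,-67.406],(540.3,275.3,241.0),(-90.1,-.1,-.3)),
([11.188,6.743,83.241,0,89.981,-78.94],(575.7,166.0,258.4),(-90,0,.1)),
([-3.7,56.6,41.4,1.3,121.7,-88.2],(617.4,18.9,102.8),(-89.8,39.7,-5.1)),
([-4.6,18.1,64.7,2.8,106.5,-89.8],(615.9,19.2,317.7),(-87.2,9.3,-4.0)),
([-55.2,-31.9,117.1,42.3,66.9,-152.2],(526.7,-273.2,380.7),(-90.9,-49.8,.2)),
([-55.8,-33.8,119,41.5,65.2,-149.5],(518.8,-281.9,375.7),(-90,-50.1,-4.1)),
([-52.1,-32.8,128.1,42,54.8,-152.2],(526.1,-268.4,276.6),(-90,-48.8,-5.6))]
E=lambda s,a:Ro.from_euler(s,a,degrees=True)
def fk(q,k):
    dl,h,L1,L2,e,Lt,dw,ex=k[:8]
    A=E('z',q[0]);U=A*E('y',q[1]);F=A*E('y',q[1]+q[2]);W=F*E('z',q[3]);T=W*E('y',q[4])
    p=A.apply([ex,dl,h])+U.apply([0,0,L1])+F.apply([e,0,L2])+W.apply([0,dw,0])+T.apply([0,0,Lt])
    R=T*E('z',q[5])*Ro.from_rotvec(k[8:11]); return p,R
f=lambda k:np.concatenate([np.r_[(fk(q,k)[0]-p)/3,(fk(q,k)[1].inv()*E('xyz',r)).as_rotvec()*60] for q,p,r in D])
best=None
for s in range(12):
    rng=np.random.default_rng(s);k0=np.r_[0,200,500,500,0,200,50,0,rng.uniform(-2,2,3)]
    o=least_squares(f,k0)
    if best is None or o.cost<best.cost:best=o
K=best.x
LO=np.array([-169.4,-51,1.3,-76.6,0,-151.8]);HI=np.array([169.4,129,143,256,156,151.8])
def ik(p,R,q0=None):
    q0=np.array(D[-1][0]) if q0 is None else q0
    g=lambda q:np.r_[fk(q,K)[0]-p,(fk(q,K)[1].inv()*R).as_rotvec()*200]
    o=least_squares(g,np.clip(q0,LO+.1,HI-.1),bounds=(LO,HI),x_scale=10);return o.x,np.linalg.norm(o.fun)
E
python3 - <<'E'
from kin import *
print(best.cost,K.round(2))
tg=RG.inv().apply([621-616.3,19.7-19.1,16-10.8]);Bt=Ro.from_matrix(np.array([[0.,0,-1],[0,1,0],[1,0,0]]))
for yaw in(-4,-6):
  for pit in(0,3,6,10):
    for y in(-265,-272,-280):
      for fz in (25,):
        Bd=E('z',yaw)*E('y',pit)*Bt; R=Bd*B0.inv()*RG; g=np.array([514,y,fz])+Bd.apply([222,0,0]); p=g-R.apply(tg)
        q,e=ik(p,R);print(yaw,pit,y,q.round(1),round(e,1))
E
```

```text
0.0665911413184073 [ 5.0800e+01  3.1640e+02  3.6850e+02  5.5209e+02  5.9780e+01  3.6433e+02
  5.4000e-01  1.4800e+00 -2.4200e+00  2.4200e+00  2.4200e+00]
-4 0 -265 [ -51.   -33.1  131.1   41.    51.7 -151.8] 13.4
-4 0 -272 [ -51.3  -32.1  130.3   40.8   51.7 -151.8] 15.0
-4 0 -280 [ -51.7  -31.   129.4   40.5   51.7 -151.8] 16.7
-4 3 -265 [ -50.   -29.1  127.8   39.8   52.4 -151.8] 5.8
-4 3 -272 [ -50.4  -28.2  127.1   39.6   52.4 -151.8] 7.3
-4 3 -280 [ -50.8  -27.1  126.2   39.4   52.5 -151.8] 9.0
-4 6 -265 [ -48.7  -25.4  124.6   37.9   52.9 -150.7] 0.0
-4 6 -272 [ -49.3  -24.5  123.9   38.3   53.1 -151.5] 0.0
-4 6 -280 [ -49.9  -23.5  123.1   38.2   53.3 -151.8] 1.1
-4 10 -265 [ -45.3  -20.8  119.7   32.    53.5 -144.5] 0.0
-4 10 -272 [ -46.   -20.   119.1   32.4   53.7 -145.3] 0.0
-4 10 -280 [ -46.7  -19.1  118.4   32.8   53.9 -146.3] 0.0
-6 0 -265 [ -51.1  -34.   132.2   41.8   50.6 -151.8] 8.4
-6 0 -272 [ -51.5  -33.   131.4   41.6   50.6 -151.8] 9.9
-6 0 -280 [ -51.9  -31.9  130.5   41.3   50.6 -151.8] 11.7
-6 3 -265 [ -50.2  -29.9  128.9   40.6   51.3 -151.8] 1.0
-6 3 -272 [ -50.6  -29.   128.1   40.4   51.3 -151.8] 2.4
-6 3 -280 [ -51.   -27.9  127.2   40.2   51.4 -151.8] 4.1
-6 6 -265 [ -47.8  -26.3  125.2   36.5   51.4 -147.6] 0.0
-6 6 -272 [ -48.5  -25.4  124.6   36.9   51.6 -148.5] 0.0
-6 6 -280 [ -49.3  -24.4  123.9   37.4   51.9 -149.5] 0.0
-6 10 -265 [ -44.6  -21.5  120.2   30.6   52.2 -141.5] 0.0
-6 10 -272 [ -45.3  -20.7  119.6   31.1   52.4 -142.4] 0.0
-6 10 -280 [ -46.1  -19.8  118.9   31.5   52.6 -143.4] 0.0
```

```bash
python3 - <<'E'
from kin import *
tg=RG.inv().apply([621-616.3,19.7-19.1,16-10.8]);Bt=Ro.from_matrix(np.array([[0.,0,-1],[0,1,0],[1,0,0]]))
st=readout.sense();T=E('xyz',st['tcp_rot'])
for yaw,L,fx,y in((-5,6,511,-275),(-5,7,510,-275),(-5,8,509,-275)):
  for fz in(60,23):
    Bd=E('z',yaw)*E('y',L)*Bt;R=Bd*B0.inv()*RG;g=np.array([fx,y,fz])+Bd.apply([222,0,0]);p=g-R.apply(tg)
    q,e=ik(p,R);print(yaw,L,fz,'lean',q.round(1),round(e,1),'shift',((p-st['tool_pos'])/10).round(2),'turn',(R*T.inv()).as_rotvec(degrees=True).round(1))
  for lb in(0,-3):
    p2=np.array([fx,y,fz])+(E('z',yaw)*E('y',lb)*Bt).apply([222,0,0])-R.apply(tg);q,e=ik(p2,R);print('   board lean',lb,q.round(1),round(e,1),'shift from lean',((p2-p)/10).round(2))
E
```

```text
-5 6 60 lean [ -49.6  -26.6  121.7   36.1   56.1 -147.6] 0.0 shift [ 1.26 -1.01 -0.1 ] turn [0.5 4.8 0.7]
-5 6 23 lean [ -49.6  -24.9  124.5   38.    52.6 -150.8] 0.0 shift [ 1.26 -1.01 -3.8 ] turn [0.5 4.8 0.7]
   board lean 0 [ -51.9  -28.7  126.9   38.1   55.1 -151.8] 0.8 shift from lean [-2.31  0.2   0.12]
   board lean -3 [ -53.   -30.7  128.1   37.8   56.2 -151.8] 2.2 shift from lean [-3.47  0.3   0.09]
-5 7 60 lean [ -48.8  -25.6  120.6   34.7   56.3 -146.2] 0.0 shift [ 1.53 -1.04 -0.15] turn [0.6 5.8 0.7]
-5 7 23 lean [ -48.8  -23.9  123.3   36.5   52.7 -149.3] 0.0 shift [ 1.53 -1.04 -3.85] turn [0.6 5.8 0.7]
   board lean 0 [ -51.7  -28.3  126.2   37.1   55.7 -151.1] 0.0 shift from lean [-2.7   0.24  0.17]
   board lean -3 [ -53.   -30.2  127.5   37.3   56.9 -151.8] 0.2 shift from lean [-3.85  0.34  0.14]
-5 8 60 lean [ -48.1  -24.6  119.5   33.3   56.6 -144.8] 0.0 shift [ 1.81 -1.07 -0.21] turn [0.7 6.8 0.7]
-5 8 23 lean [ -48.1  -22.9  122.2   35.1   52.9 -147.8] 0.0 shift [ 1.81 -1.07 -3.91] turn [0.7 6.8 0.7]
   board lean 0 [ -51.3  -27.9  125.5   35.8   56.2 -149.9] 0.0 shift from lean [-3.08  0.27  0.22]
   board lean -3 [ -52.7  -29.8  126.8   36.1   57.5 -150.8] 0.0 shift from lean [-4.24  0.37  0.19]
```

>>> {"api": "move_arm", "payload": {
  "motion": "0.4 -0.3 0 0.2 1.5 0.2;0.8 -0.6 0 0.4 3 0.4;1.2 -0.8 0 0.5 4.5 0.6;1.5 -1 -0.1 0.6 5.8 0.7;1.5 -1 -0.1 0.6 5.8 0.7;1.5 -1 -1 0.6 5.8 0.7;1.5 -1 -2 0.6 5.8 0.7;1.5 -1 -2.8 0.6 5.8 0.7;1.5 -1 -3.2 0.6 5.8 0.7;1.5 -1 -3.2 0.6 5.8 0.7"
}}

```text
time: 36.53
tool_pos: [540.1, -277.4, 241.2]
tcp_rot: [-89.8, -42.9, -5.0]
ft_force: [2.8, -1.0, -3.7]
finger_gap: 31.6
```

```bash
python3 - <<'E'
from h import *
fitboard();st=readout.sense();print(st['ft_force'],st['tool_pos'],st['tcp_rot'],st['joint_pos'].round(1))
E
```

```text
scene [(np.float64(0.91), np.int64(2), array([ 0.16, -0.02,  0.99])), (np.float64(0.89), np.int64(4), array([ 0.19, -0.02,  0.98])), (np.float64(0.87), np.int64(0), array([ 0.12, -0.01,  0.99]))]
side [(np.float64(0.9), np.int64(-4), array([ 0.05, -0.01,  1.  ])), (np.float64(0.89), np.int64(-2), array([ 0.09, -0.01,  1.  ])), (np.float64(0.88), np.int64(0), array([ 0.12, -0.01,  0.99]))]
nominal x [ 0.124 -0.014  0.992] z [-0.988  0.087  0.125] grip [ 535.6 -276.   246.5] foot [ 508.  -272.9   26.2]
[ 2.33952796 -0.41741052 -3.00739523] [ 540.46538985 -277.69319142  242.66519952] [-89.86264184 -42.96918694  -4.98829377] [ -48.8  -24.2  123.    36.2   53.4 -148.7]
```

>>> {"api": "move_arm", "payload": {
  "motion": "0 0 -0.3 0 0 0;0 0 -0.6 0 0 0;0 0 -0.8 0 0 0;0 0 -0.8 0 0 0;0 0 -0.8 0 0 0"
}}

```text
time: 37.05
tool_pos: [541.1, -278.3, 236.2]
tcp_rot: [-90.0, -43.1, -4.9]
ft_force: [1.9, -0.4, 0.3]
finger_gap: 31.6
```

The foot rests on the rails: the weight has come off the wrist. Loosen to 20 N and swing the handle back towards upright.

>>> {"api": "move_arm", "payload": {
  "motion": "0 0 -0.1 0 0 0;0 0 -0.1 0 0 0;0 0 -0.1 0 0 0;-0.4 0 -0.1 0 0 0;-0.8 0.1 -0.1 0 0 0;-1.2 0.1 -0.1 0 0 0;-1.6 0.1 -0.1 0 0 0;-2 0.2 0 0 0 0;-2.4 0.2 0 0 0 0;-2.8 0.2 0 0 0 0",
  "squeeze": 20
}}

```text
time: 37.88
tool_pos: [512.4, -275.8, 235.3]
tcp_rot: [-89.9, -43.0, -4.9]
ft_force: [7.7, -0.0, -0.9]
finger_gap: 31.6
```

```bash
python3 - <<'E'
from h import *
fitboard();st=readout.sense();print(st['ft_force'],st['tool_pos'],st['tcp_rot'],st['joint_pos'].round(1),st['finger_gap'])
E
```

```text
scene [(np.float64(0.89), np.int64(-4), array([ 0.05, -0.01,  1.  ])), (np.float64(0.89), np.int64(-6), array([ 0.02, -0.  ,  1.  ])), (np.float64(0.87), np.int64(-2), array([ 0.09, -0.01,  1.  ]))]
side [(np.float64(0.89), np.int64(-10), array([-0.05,  0.  ,  1.  ])), (np.float64(0.88), np.int64(-8), array([-0.02, -0.  ,  1.  ])), (np.float64(0.86), np.int64(-12), array([-0.09,  0.  ,  1.  ]))]
nominal x [ 0.123 -0.013  0.992] z [-0.989  0.087  0.123] grip [ 508.  -274.4  240.6] foot [ 480.7 -271.5   20.3]
[ 7.01485501  0.14917351 -1.58479995] [ 512.45918586 -275.83021173  235.34540794] [-89.90055523 -43.02950443  -4.96124048] [ -52.   -28.3  126.6   37.3   55.6 -151.4] 31.310431795813617
```

The board is upright within about 3°, with the foot at x≈508. Open and retreat upward.

>>> {"api": "move_arm", "payload": {
  "motion": "0 0 0 0 0 0;0 0 0 0 0 0;0 0 0 0 0 0;0 0 0 0 0 0;0 0 0 0 0 0;0 0 1 0 0 0;0 0 3 0 0 0;0 0 6 0 0 0;0 0 10 0 0 0;0 0 14 0 0 0",
  "fingers": 7
}}

```text
time: 38.82
tool_pos: [512.3, -275.6, 376.9]
tcp_rot: [-89.9, -42.9, -5.0]
ft_force: [0.5, -0.4, 0.1]
finger_gap: 69.8
```

>>> {"api": "move_arm", "payload": {
  "motion": "0 2 4 0 0 0;0 5 5 0 5 0;0 8 5 0 10 0;0 12 5 0 17 0;0 16 5 0 24 0;0 20 5 0 30 0;0 20 5 0 37 0;0 20 5 0 43 0;0 20 5 0 43 0;0 20 5 0 43 0"
}}

```text
time: 39.65
tool_pos: [514.1, -75.6, 423.8]
tcp_rot: [-93.3, 0.1, -3.5]
ft_force: [-0.0, 0.3, 1.1]
finger_gap: 69.7
```

```bash
python3 - <<'E'
from h import *
s=snap('scene');t=snap('side')
def fit(s,name):
    m=cv2.inRange(cv2.cvtColor(s['image'],cv2.COLOR_BGR2HSV),(4,110,30),(16,255,255));best=[]
    for lean in range(-20,21,2):
      for fx in range(495,531,4):
        B=Ro.from_euler('z',-5,degrees=True)*Ro.from_euler('y',lean,degrees=True)*Ro.from_matrix(np.array([[0.,0,-1],[0,1,0],[1,0,0]]))
        M=np.zeros(m.shape,np.uint8)
        for z in(-8,8):
            q=[np.array([fx,-274,20])+B.apply([x,y,z]) for x,y in((0,-75),(180,-75),(180,75),(0,75))]
            M1=np.zeros_like(M);cv2.fillConvexPoly(M1,np.int32([proj(s,k) for k in q]),1);M|=M1
        best.append(((m>0)[M>0].mean()-0.3*((m[100:,:]>0).sum()<0),lean,fx))
    best.sort(reverse=True);print(name,[(round(float(a),3),b,c) for a,b,c in best[:5]])
fit(s,'scene');fit(t,'side')
st=readout.sense();print(st['time'],st['ft_force'],st['tool_pos'])
cv2.imwrite('pics/z1.png',np.hstack([cv2.resize(s['image'][90:310,190:400],None,fx=1.9,fy=1.9),cv2.resize(t['image'][110:330,190:400],None,fx=1.9,fy=1.9)])[:, :798])
E
```

```text
scene [(0.845, 4, 499), (0.832, 2, 503), (0.831, 8, 495), (0.829, 4, 503), (0.829, 6, 495)]
side [(0.504, -4, 519), (0.502, -2, 515), (0.497, 0, 515), (0.495, -2, 519), (0.495, -4, 523)]
39.75 [ 0.90642275  0.1266305  -0.5176457 ] [512.8459692  -76.40984289 426.51468714]
```

View pics/z1.png

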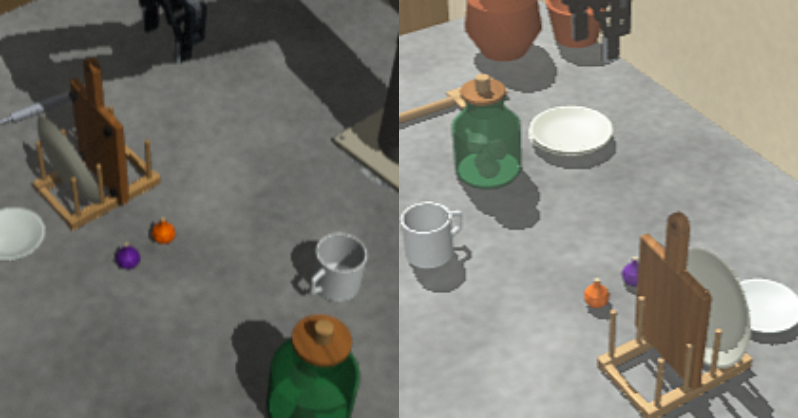

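The board stands handle up in the middle slot, handle top at scene crop (93,62) and side crop (677,215). The lid is on, and the plate, mug and look-alikes are in place. One numeric check, then hand in.

>>> {"api": "move_arm", "payload": {
  "motion": "0 3 0 0 0 0;0 5 0 0 0 0;0 5 0 0 0 0;0 5 0 0 0 0;0 5 0 0 0 0;0 5 0 0 0 0;0 5 0 0 0 0;0 5 0 0 0 0;0 5 0 0 0 0;0 5 0 0 0 0"
}}

```text
time: 40.58
tool_pos: [512.9, -26.4, 425.6]
tcp_rot: [-93.3, -0.1, -3.6]
ft_force: [-0.4, 0.6, -0.3]
finger_gap: 69.8
```

```bash
python3 - <<'E'
from h import *
s=snap('scene');t=snap('side');old=cv2.imread('pics/z1.png')
new=np.hstack([cv2.resize(s['image'][90:310,190:400],None,fx=1.9,fy=1.9),cv2.resize(t['image'][110:330,190:400],None,fx=1.9,fy=1.9)])[:, :798]
d=cv2.absdiff(old,new).max(2);print('rack diff',(d[55:230,30:160]>40).sum(),(d[200:400,600:750]>40).sum())
print('handle top',tri([(s,190+93/1.9,90+62/1.9),(t,190+278/1.9,110+215/1.9)]).round())
r.hand_in()
E
```

```text
rack diff 1123 217
handle top [ 510. -271.  280.]
the job is handed in; nothing more can be done
```

The job is done and handed in at about 41 s of the 210 s allowed; the hand-in gives no verdict.

**What I did:**
- **Lid:** I laid it on the ledge, then put it back on the jar after the bulbs were in.
- **Bulbs:** I dropped all four garlic bulbs through the neck. The orange and purple look-alikes were left alone.
- **Board:** I stood it handle up in the middle slot of the rack.

**Last checks:**
- **Board position:** the handle top measured (510, -271, 280) mm, against about (512, -274, 285) for an upright board. That puts it within a few degrees of upright and about 10 mm from the rack's middle line.
- **Lid:** after seating, its knob matched its original position to within about 1 px in both cameras, and it looked level in the last picture.
- **Surroundings:** the racked plate, saucer, mug and stacked plates looked unmoved. The paddle and spoon were only partly in the last picture, but the arm did not go near them.

**Checks that disagreed or fell short:**
- **Board angle and place:** the outline fits gave +4° (scene) and -4° (side), and foot positions 20 mm apart in x. I took the board as upright between them.
- **At rest:** the picture comparison showed some changed pixels around the rack (1123 and 217). I put this down to the arm's moving shadow but did not confirm it.
- **Bulbs:** I judged that all four are inside from pictures through the green glass, not by measuring each one.
- **Joint limit:** joint 6 came within about 0.1° of its range while I moved and lowered the board, so it stands turned about 5° from square.

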